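# First in, first out at the glaze jar lanes

### The arm

A 6-joint arm with a two-finger parallel gripper is mounted at the origin on the work surface. World frame = base frame: x ahead of the robot, y to its left, z up, the work surface at z = 0. Lengths are in mm, angles in rad, forces in N, time in s.
With the tool pointing down it reaches from about 275 to 1000 mm from the base axis. Payload 8.4 kg.
Tool frame: the origin (TCP) lies at the very end of the fingers, on their centre line; the grasp point (between the pads) lies 19 mm behind it; z points along the fingers, y is the direction in which the jaws open and shut (so a half turn about z gives the same grasp; the last joint's range is limited). The gripper opens to 85 mm and grips with 20 to 120 N. Pads are 22 mm wide; open, the fingers measure 114 mm over their backs; the gripper's body (76 mm by 85 mm) begins 54 mm behind the grasp point. The pads swing forward as they close: fully open they stand 13 mm farther back than shut.
Start: joints at [-1.144, 0.353, 1.633, -0, 1.155, -0.002], TCP at [259.861, -568.419, 199.281] pointing down, gripper open.
Joint ranges: [-2.63, 2.63], [-0.92, 2.1], [0.06, 2.66], [-1.3, 4.44], [0, 2.69], [-3.02, 3.02]. Speed limits (rad/s): [2.22, 2.22, 2.79, 3.14, 3.14, 3.14].

### API

Orientations are given as [roll, pitch, yaw] about the fixed x, y, z axes, in that order (R = Rz(yaw) Ry(pitch) Rx(roll)).
In Python, from rig import sense, grab_frame, sign_off, masks_of gives the robot as it stands. The module is installed in compiled form; this text tells all that it offers.
- The arm moves only by the shell command python3 -m inch 'ROWS' [FORCE]. ROWS is JSON, a list of rows, each an object of numbers: "gripper": the finger opening in m, from 0 to 0.0854; "tx", "ty", "tz": the shift along the tool's x, y, z in m; "spin": the turn about the tool's z in degrees. In form: [{"gripper": .., "tx": .., "ty": .., "tz": .., "spin": ..}, ...]. A call has exactly 8 rows; each row shifts and turns the commanded pose from where the row before left it, along the tool's axes as they then stand; what a row does not reach is not made up. A row lasts 1/10 s, in which the tool goes at most 50 mm and 8.59 degrees, less where a joint would pass 70% of its speed; a pose out of reach is approached as far as the arm can. A call is refused whole if a number of a shift passes 0.05 or a number of a turn 8.59, either way. A call with a gripper value outside its range is refused whole. The fingers move at their own pace and stop on an object; FORCE is the grip in N (left out, the last holds). Time passes only in rows, so rows that do not move let the fingers close, or fill a call up. It gives the time, the measured TCP pose, the force and the opening at its end, in the units of the state.
- sense(): the state, without advancing time (a new reading comes with each control period).
- grab_frame(name): name is "scene" or "top" or "wrist"; returns a dict with "pixels" (400x640x3 uint8, red, green, blue), "K" (3x3 intrinsics, pixels), "k1" (the pictures are not rectified: a ray, as slopes to the right and down, at radius r is drawn at 1 + k1 r^2 times it, then the intrinsics apply), "extrinsics" (4x4, takes a point from camera to world coordinates). Camera axes: x right, y down, z forward; pixel columns grow to the right and rows downward; lengths in mm; the calibration is good to about 2 mm. A picture is of the moment at which its call begins. There is no depth.
- sign_off(): hands the job in, once; it reports no verdict.
Trained networks look in the newest picture that a camera, given by its name, has taken for a name from the list of things; names that differ only in an ending like _2 or _b are one class to them, and where a whole thing is asked for, a point or a joint stands for the part that bears it (a point fixed in the world has none). Each returns a list of dicts, best first, with "conf" (0 to 1); they miss things now and then, are a little off and sometimes report something else, mostly with a low value. They report only what shows in the picture. A call takes as long as a camera call. They do not tell look-alikes from the thing itself.
- masks_of(camera, target): "pixels" (400x640 bool, what is visible of it) and "centre" ([row, column] in pixels, amid what is visible of it).
The state is a dict: "clock": time; "qpos": joint angles; "qvel": joint speeds; "joint_efforts": joint torques, N m; "eef_pos": TCP position; "tcp_rot": TCP orientation; "contact_force": force on the tool from outside, world axes, zero at the start; "wrist_torque": the same for the moment, N m; "opening": opening from 0.0 (shut) to 1.0 (fully open).
Only numpy, scipy, OpenCV 4.12 (cv2) and the standard library are available. Lean on these libraries where they do the work, as an engineer would, in place of code of your own. Each camera call takes 0.05 s, during which the arm holds its last target.

### The job

Rotate the glaze stock: take the oldest (front) jar from the lane of wide jars and lay it in the empty work cradle, then gently load the two new jars from the delivery board, each on its side behind the others in the lane it fits (wide with wide, slim with slim). Leave every other jar in its lane, let the jars roll up close to one another against the front stop, and do not disturb the vase, the bowl, the cup or the tree ornament.

Things in the scene. Friction and masses are not known exactly. Their poses are not given: they have to be found in the camera images.
- wide_lane: fixed plywood gravity lane, 79 mm wide, 205 long, for 62 mm jars lying across. Origin: footprint centre on the table; +x up the slope, stop at the low -x end, z up. Floor slopes 10 degrees; its top is 22 mm up at the stop face (x = -92). Stop 22 mm high, back wall 32 high, 185 behind the stop: room for 3 jars. Side guides 6 mm thick, 9 high, 67 apart inside. Starts full (3 jars).
- slim_lane: fixed plywood gravity lane, 61 mm wide, 205 long, for 44 mm jars lying across. Origin: footprint centre on the table; +x up the slope, stop at the low -x end, z up. Floor slopes 10 degrees; its top is 22 mm up at the stop face (x = -92). Stop 22 mm high, back wall 32 high, 185 behind the stop: room for 3 jars. Side guides 6 mm thick, 9 high, 49 apart inside. Starts with 2 jars.
- wide_lane_slot0 (a point): centre of a jar resting in place 0 of the wide lane (front, against the stop); (-71.7, 0, 51.0) mm in the lane's frame; axes as the lane's. Places are 50 mm apart along the slope. A jar set down farther back rolls forward by itself until it meets the stop or the next jar; it has 2.5 mm play at each end.
- wide_lane_slot1 (a point): centre of a jar resting in place 1 of the wide lane (middle); (-22.5, 0, 59.6) mm in the lane's frame; axes as the lane's. Places are 50 mm apart along the slope. A jar set down farther back rolls forward by itself until it meets the stop or the next jar; it has 2.5 mm play at each end.
- wide_lane_slot2 (a point): centre of a jar resting in place 2 of the wide lane (back); (26.8, 0, 68.3) mm in the lane's frame; axes as the lane's. Places are 50 mm apart along the slope. A jar set down farther back rolls forward by itself until it meets the stop or the next jar; it has 2.5 mm play at each end.
- slim_lane_slot0 (a point): centre of a jar resting in place 0 of the slim lane (front, against the stop); (-71.7, 0, 51.0) mm in the lane's frame; axes as the lane's. Places are 50 mm apart along the slope. A jar set down farther back rolls forward by itself until it meets the stop or the next jar; it has 2.5 mm play at each end.
- slim_lane_slot1 (a point): centre of a jar resting in place 1 of the slim lane (middle); (-22.5, 0, 59.6) mm in the lane's frame; axes as the lane's. Places are 50 mm apart along the slope. A jar set down farther back rolls forward by itself until it meets the stop or the next jar; it has 2.5 mm play at each end.
- slim_lane_slot2 (a point): centre of a jar resting in place 2 of the slim lane (back); (26.8, 0, 68.3) mm in the lane's frame; axes as the lane's. Places are 50 mm apart along the slope. A jar set down farther back rolls forward by itself until it meets the stop or the next jar; it has 2.5 mm play at each end.
- wide_jar1: white lidded ceramic glaze jar, a plain cylinder 50 mm in diameter, 62 mm long, lying on its side; about 150 g (times 0.7 to 1.4). Origin: its centre; its y axis is the jar's axis (either way round is fine); x and z turn as it rolls. Oldest wide jar: starts in front, against the stop of the wide lane.
- wide_jar2: white lidded ceramic glaze jar, a plain cylinder 50 mm in diameter, 62 mm long, lying on its side; about 150 g (times 0.7 to 1.4). Origin: its centre; its y axis is the jar's axis (either way round is fine); x and z turn as it rolls. Starts second in the wide lane.
- wide_jar3: white lidded ceramic glaze jar, a plain cylinder 50 mm in diameter, 62 mm long, lying on its side; about 150 g (times 0.7 to 1.4). Origin: its centre; its y axis is the jar's axis (either way round is fine); x and z turn as it rolls. Starts third (last) in the wide lane.
- wide_jar_new: white lidded ceramic glaze jar, a plain cylinder 50 mm in diameter, 62 mm long, lying on its side; about 150 g (times 0.7 to 1.4). Origin: its centre; its y axis is the jar's axis (either way round is fine); x and z turn as it rolls. New stock: starts on the delivery board, on either of its two seats.
- slim_jar1: white lidded ceramic glaze jar, a plain cylinder 50 mm in diameter, 44 mm long, lying on its side; about 106 g (times 0.7 to 1.4). Origin: its centre; its y axis is the jar's axis (either way round is fine); x and z turn as it rolls. Starts in front in the slim lane.
- slim_jar2: white lidded ceramic glaze jar, a plain cylinder 50 mm in diameter, 44 mm long, lying on its side; about 106 g (times 0.7 to 1.4). Origin: its centre; its y axis is the jar's axis (either way round is fine); x and z turn as it rolls. Starts second (last) in the slim lane.
- slim_jar_new: white lidded ceramic glaze jar, a plain cylinder 50 mm in diameter, 44 mm long, lying on its side; about 106 g (times 0.7 to 1.4). Origin: its centre; its y axis is the jar's axis (either way round is fine); x and z turn as it rolls. New stock: starts on the delivery board, on either of its two seats.
- work_cradle: fixed board 80 mm (x) by 40 (y), 8 thick, with one pair of dowels: 10 mm thick, 34 long, along y, 34 apart centre to centre, centre lines 13 above the table. A jar lies along y on a pair, ends overhanging, axis 37.7 mm above the table. Origin: centre of the underside. Starts empty, on either side of the lanes.
- work_cradle_seat (a point): centre of a jar resting in the work cradle, 37.7 mm above the cradle's origin; axes as the cradle's.
- delivery_board: fixed board 150 mm (x) by 40 (y), 8 thick, with two pairs of dowels, at x = -31 and +31 mm: 10 mm thick, 34 long, along y, 34 apart centre to centre, centre lines 13 above the table. A jar lies along y on a pair, ends overhanging, axis 37.7 mm above the table. Origin: centre of the underside. On the other side of the lanes from the work cradle, holding the two new jars.
- vase: bystander: loose unglazed vase, 60 mm in diameter, 190 mm tall, z up; origin under its foot.
- cup: bystander: loose unglazed cup without a handle, 72 mm across, 85 mm tall, z up; origin under its foot.
- bowl: bystander: loose unglazed bowl, 90 mm across, 50 mm tall, z up; origin under its foot.
- tree_ornament: bystander: loose flat fir-tree ornament about 73 by 52 mm, 12 mm thick, lying on the table beyond the high ends of the lanes; origin on its underside, z up.
Things that resemble listed ones, but are neither listed nor needed, are in the scene too. What is shaped like the slim_jar2 but green is not meant.

How it is judged:
By the outcome, as a careful person would: the job done as asked, in the order asked, and still so for the second after the job is handed in, with the robot touching nothing.
It also fails if it takes over 72 s, if anything falls off the work surface, if the arm or the gripper's body presses on something with over 40 N, if the wrist force passes 120 N, or if a joint passes its speed limit or range.

## Working session

There is one attempt and no reset: what is moved stays moved. The work goes in short steps, Python scripts to look and compute and a shell command to move; the robot and the scene stay as the last step left them, time stands still between calls to the robot, and variables do not carry over. Pictures are saved under pics/ and viewed, and the job is handed in when it is done.

```bash
ls; mkdir -p pics; python3 - <<'E'
from rig import sense, grab_frame
import cv2
s=sense()
for k,v in s.items(): print(k,v)
for n in ("scene","top","wrist"):
    f=grab_frame(n); cv2.imwrite(f"pics/{n}0.png",f["pixels"][:,:,::-1]); print(n,f["K"],f["k1"],f["extrinsics"])
E
```

```text
pics
clock 0.0
qpos [-1.14438996e+00  3.53651146e-01  1.63416573e+00 -2.85413303e-05
  1.15520980e+00 -2.44013648e-03]
qvel [-0.00057345 -0.0007933   0.00035826  0.00159396 -0.0006095   0.00121755]
joint_efforts [-4.02767517e-03 -6.05258131e+01 -3.42063332e+01 -3.42245412e-04
  9.47844033e-03  1.90017209e-05]
eef_pos [ 259.63186068 -567.92250999  198.54633113]
tcp_rot [-3.14015857e+00  2.25960471e-05  4.28858066e-01]
contact_force [ 0.91604021  0.66968605 -0.97974375]
wrist_torque [ 0.01865005  0.00170939 -0.00910602]
opening 1.0015154608538188
scene [[499.40670417   0.         319.30022881]
 [  0.         499.40670417 197.39499476]
 [  0.           0.           1.        ]] -0.12748072271395913 [[ 5.58094829e-01  7.11033100e-01 -4.27740683e-01  1.04721897e+03]
 [ 8.29701520e-01 -4.85146746e-01  2.76094228e-01 -2.72067262e+02]
 [-1.12048659e-02 -5.08983856e-01 -8.60703134e-01  1.03941122e+03]
 [ 0.00000000e+00  0.00000000e+00  0.00000000e+00  1.00000000e+00]]
top [[405.38518093   0.         321.76365008]
 [  0.         405.38518093 198.53848974]
 [  0.           0.           1.        ]] 0.030270379565744795 [[-8.67254491e-03 -9.95176466e-01  9.77168779e-02  4.42068363e+02]
 [-9.99937391e-01  9.32184929e-03  6.19015995e-03  4.70409939e+01]
 [-7.07120351e-03 -9.76570754e-02 -9.95195003e-01  1.05125395e+03]
 [ 0.00000000e+00  0.00000000e+00  0.00000000e+00  1.00000000e+00]]
wrist [[307.99548298   0.         323.37059717]
 [  0.         307.99548298 197.05950208]
 [  0.           0.           1.        ]] -0.023779583467224655 [[ 4.14590160e-01 -8.67721183e-01 -2.74180502e-01  3.29845306e+02]
 [-9.10006552e-01 -3.95904495e-01 -1.23076019e-01 -5.34659786e+02]
 [-1.75362470e-03  3.00532159e-01 -9.53770070e-01  3.73405383e+02]
 [ 0.00000000e+00  0.00000000e+00  0.00000000e+00  1.00000000e+00]]
```

View pics/scene0.png

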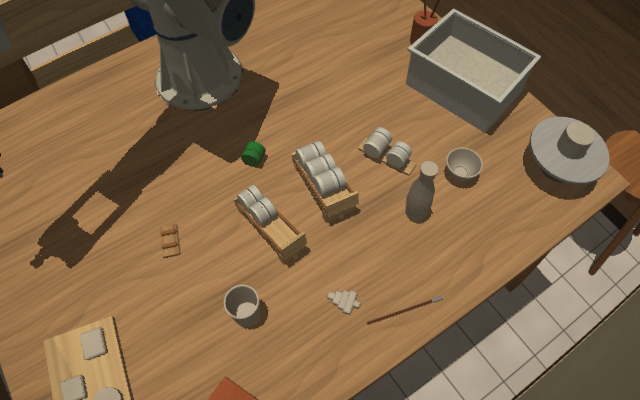

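View pics/top0.png

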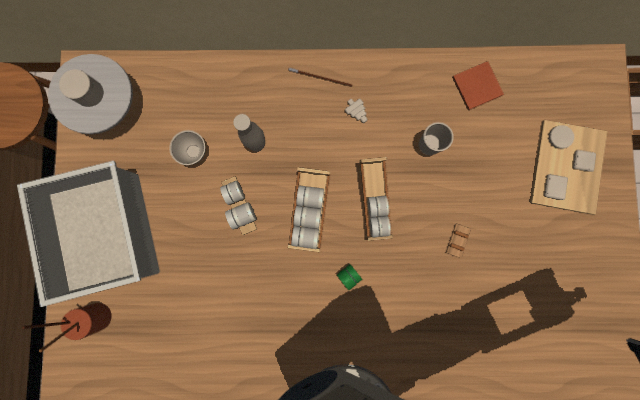

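View pics/wrist0.png

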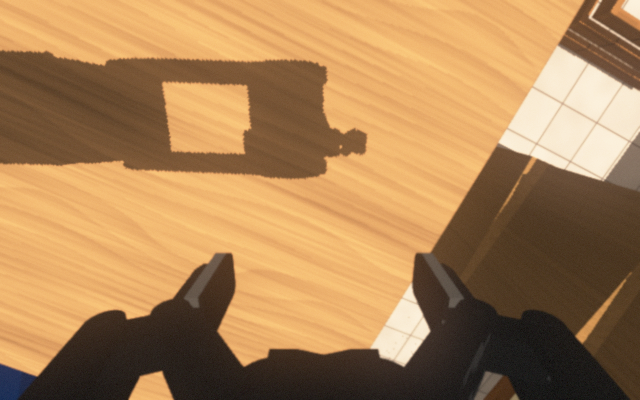

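The top view shows the wide lane at about (310,210), slim lane at (376,200), delivery board with two jars at (238,205), and empty cradle at (458,240). The low ends of the lanes face the robot, at the bottom of the picture. The green decoy is at (349,276), vase at (250,135), bowl at (187,148), cup at (437,138) and ornament at (357,110).

```bash
python3 - <<'E'
from rig import grab_frame, masks_of
import cv2, numpy as np, pickle
out={}
for c in ("top","scene"):
    f=grab_frame(c); im=f["pixels"][:,:,::-1].copy(); out[c]=f
    for n in ("wide_jar1","slim_jar1","wide_lane","slim_lane","work_cradle","delivery_board"):
        r=masks_of(c,n); out[c,n]=r
        for d in r: print(c,n,round(d["conf"],2),np.round(d["centre"],1),d["pixels"].sum())
pickle.dump(out,open("m0.pkl","wb"))
E
```

```text
top wide_jar1 0.89 [217.2 308.9] 530
top wide_jar1 0.74 [198.8 312.7] 523
top wide_jar1 0.55 [236.5 301.8] 510
top wide_jar1 0.15 [180.  315.3] 1031
top slim_jar1 0.86 [224.9 377.5] 429
top slim_jar1 0.68 [203.3 376.8] 383
top slim_jar1 0.62 [276.8 348.8] 328
top wide_lane 0.66 [184.6 317.9] 725
top slim_lane 0.94 [184.4 369.9] 1186
top work_cradle 0.66 [240.9 461.1] 494
top work_cradle 0.3 [109.1 353.8] 316
top delivery_board 0.69 [203.2 238.9] 256
scene wide_jar1 0.95 [178. 329.] 646
scene wide_jar1 0.78 [153.4 307.7] 448
scene wide_jar1 0.57 [164.8 318.4] 470
scene wide_jar1 0.57 [234.7 280.5] 1568
scene slim_jar1 0.95 [194.9 248.7] 401
scene slim_jar1 0.61 [212.8 263.6] 474
scene slim_jar1 0.58 [153.3 250. ] 482
scene wide_lane 0.82 [202.5 331.9] 1334
scene slim_lane 0.83 [233.9 280.5] 1507
scene slim_lane 0.25 [170.  402.1] 256
scene work_cradle 0.94 [238.6 168.8] 526
scene work_cradle 0.44 [197.9 333.1] 1241
scene delivery_board 0.68 [167.6 399. ] 316
```

```bash
python3 - <<'E'
import cv2,numpy as np
t=cv2.imread("pics/top0.png"); cv2.imwrite("pics/topz.png",cv2.resize(t[150:270,205:405],None,fx=4,fy=4,interpolation=cv2.INTER_CUBIC))
s=cv2.imread("pics/scene0.png"); cv2.imwrite("pics/scz.png",cv2.resize(s[120:270,225:425],None,fx=4,fy=4,interpolation=cv2.INTER_CUBIC))
E
```

```text
(no output)
```

View pics/topz.png

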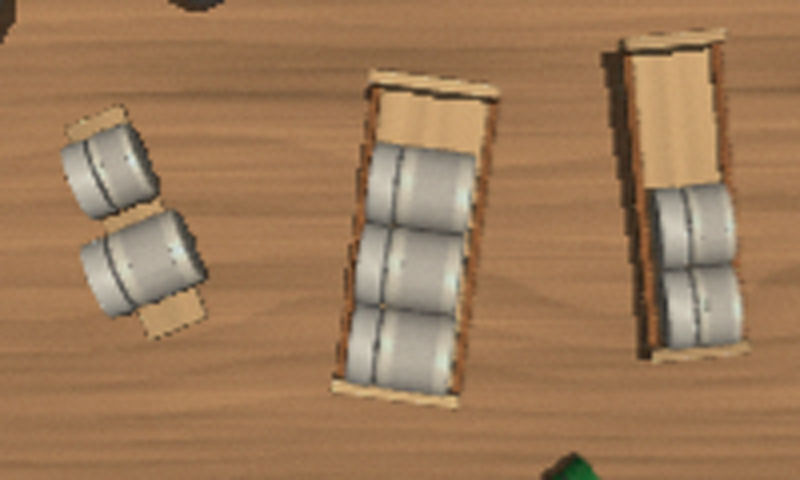

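View pics/scz.png

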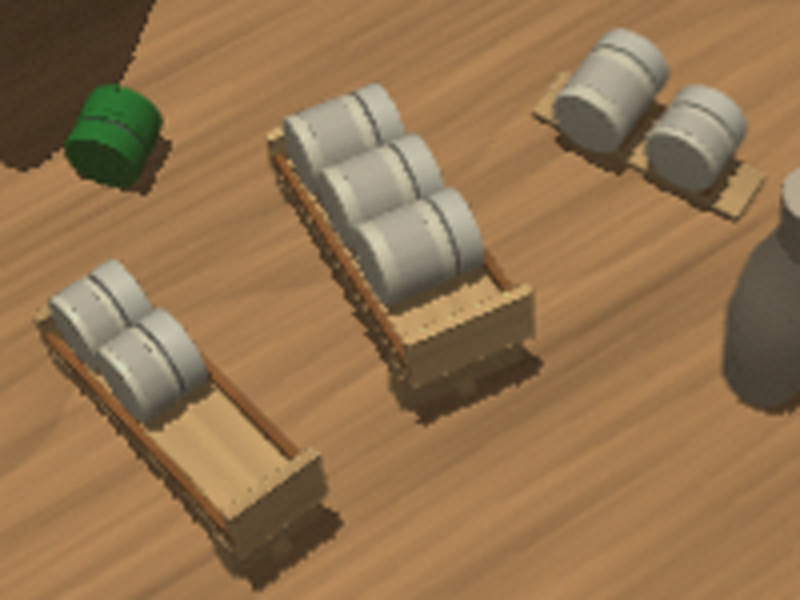

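```bash
cat > h.py <<'E'
import numpy as np, cv2, pickle
from scipy.optimize import minimize
S,C=np.sin(np.radians(10)),np.cos(np.radians(10))
def proj(f,P):
    E=f["extrinsics"]; p=(np.asarray(P,float)-E[:3,3])@E[:3,:3]
    s=p[:,:2]/p[:,2:]; s=s*(1+f["k1"]*(s**2).sum(1,keepdims=True))
    return s*[f["K"][0,0],f["K"][1,1]]+f["K"][:2,2]
def ray(f,uv,z):
    d=(np.asarray(uv,float)-f["K"][:2,2])/[f["K"][0,0],f["K"][1,1]]; s=d.copy()
    for _ in range(20): s=d/(1+f["k1"]*(s@s))
    E=f["extrinsics"]; r=E[:3,:3]@np.r_[s,1]; return E[:3,3]+r*(z-E[2,3])/r[2]
def sl(x,z): # slope coords (along, normal) from stop face base -> lane x,z
    return -92+x*C-z*S, 22+x*S+z*C
def pose(p,L):
    c,s=np.cos(p[2]),np.sin(p[2]); L=np.asarray(L,float)
    return np.c_[L[:,0]*c-L[:,1]*s+p[0],L[:,0]*s+L[:,1]*c+p[1],L[:,2]]
def lane_segs(w):
    o=w/2;i=o-6; seg=[]
    def P(x,y,z): a,b=sl(x,z); return (a,y,b)
    for y in (o,-o,i,-i): seg.append((P(0,y,9),P(185,y,9)))
    seg.append((P(185,-o,32),P(185,o,32))); seg.append((P(0,-o,22),P(0,o,22)))
    return seg
def cyl(x,y,z,yaw,L,n=40,R=25):
    a=np.linspace(0,2*np.pi,n,endpoint=False); out=[]
    for e in (-L/2,L/2): out.append(np.c_[R*np.cos(a),np.full(n,e),R*np.sin(a)])
    q=pose((x,y,yaw),np.vstack(out)); q[:,2]+=z; return q
def board_pts(lx,ly=40): return [(a*lx/2,b*ly/2,z) for z in (0,8) for a,b in ((1,1),(1,-1),(-1,-1),(-1,1))]
def hullmask(f,P,up=4,roi=None):
    u=proj(f,P); h=cv2.convexHull((u*16*1).astype(np.float32)); m=np.zeros((400,640),np.uint8)
    cv2.fillConvexPoly(m,np.round(h).astype(np.int32),255,lineType=cv2.LINE_AA,shift=4); return m/255.
def sample(seg,n=40):
    t=np.linspace(0,1,n)[:,None]; return np.vstack([np.array(a)*(1-t)+np.array(b)*t for a,b in seg])
E
python3 - <<'E'
from h import *
m=pickle.load(open("m0.pkl","rb")); T,Sc=m["top"],m["scene"]
# jars by mask IoU both cams
def fitjars(masks,x0,z,L):
    def cost(p):
        t=0
        for f,k in masks:
            h=hullmask(f,cyl(p[0],p[1],z,p[2],L)); t+=np.abs(h-k).sum()/k.sum()
        return t
    r=minimize(cost,x0,method="Nelder-Mead",options=dict(initial_simplex=np.array([x0,x0+np.array([8,0,0]),x0+np.array([0,8,0]),x0+np.array([0,0,.15])]),xatol=.05,fatol=1e-4)); return r
for n,L,it,isc,zs in (("wide_jar1",62,[2,0,1],[1,2,0],[51,59.6,68.3]),("slim_jar1",44,[0,1],[0,1],[51,59.6])):
    for a,b,z in zip(it,isc,zs):
        A=m["top",n][a];B=m["scene",n][b]
        print(n,"top ray",ray(T,A["centre"][::-1],z+12)[:2].round(1),"scene ray",ray(Sc,B["centre"][::-1],z+10)[:2].round(1),end=" ")
        x0=np.r_[ray(T,A["centre"][::-1],z+12)[:2],-0.0]
        for ms in ([(T,A["pixels"])],[(Sc,B["pixels"])],[(T,A["pixels"]),(Sc,B["pixels"])]):
            r=fitjars(ms,x0,z,L); print(r.x.round(2),round(r.fun,2),end=" ")
        print()
for c in ("top","scene"):
    d=m[c,"work_cradle"][0]; print(c,ray(m[c],d["centre"][::-1],12)[:2])
E
```

```text
wide_jar1 top ray [447.  102.4] scene ray [443.3  87.3] [ 4.4592e+02  9.5760e+01 -1.9000e-01] 0.16 [ 4.4168e+02  9.6020e+01 -2.8000e-01] 0.43 [ 4.4432e+02  9.5140e+01 -2.1000e-01] 0.61 
wide_jar1 top ray [493.2  84.6] scene ray [490.3  86.9] [ 4.9455e+02  8.9600e+01 -1.4000e-01] 0.12 [ 4.8819e+02  9.0770e+01 -3.3000e-01] 0.41 [ 4.9324e+02  9.0010e+01 -1.8000e-01] 0.59 
wide_jar1 top ray [537.   74.9] scene ray [539.3  83.4] [ 5.443e+02  8.218e+01 -1.400e-01] 0.15 [ 5.4095e+02  8.1260e+01 -1.9000e-01] 0.11 [ 5.4237e+02  8.1880e+01 -1.3000e-01] 0.29 
slim_jar1 top ray [473.5 -81.7] scene ray [464.2 -88.2] [ 4.7096e+02 -8.6010e+01  1.2000e-01] 0.1 [ 4.6574e+02 -8.7990e+01 -5.0000e-02] 0.3 [ 4.6926e+02 -8.6730e+01  5.0000e-02] 0.48 
slim_jar1 top ray [525.4 -80. ] scene ray [528.5 -85.5] [ 5.1963e+02 -8.1500e+01  8.0000e-02] 0.21 [ 5.1805e+02 -8.3590e+01 -5.0000e-02] 0.16 [ 5.1886e+02 -8.2840e+01 -5.0000e-02] 0.37 
top [ 432.9483769  -298.63149563]
scene [ 432.15942954 -292.30360256]
```

```bash
cat >> h.py <<'E'
def edt(f,up=4):
    im=cv2.resize(f["pixels"],None,fx=up,fy=up,interpolation=cv2.INTER_CUBIC); im=cv2.GaussianBlur(im,(0,0),2)
    e=np.zeros(im.shape[:2],np.uint8)
    for ch in range(3): e|=cv2.Canny(im[:,:,ch],15,40,L2gradient=True)
    hsv=cv2.cvtColor(im,cv2.COLOR_RGB2HSV)[:,:,1]; e|=cv2.Canny(hsv,15,40,L2gradient=True)
    return cv2.distanceTransform(255-e,cv2.DIST_L2,5)/up
def look(D,uv,up=4):
    q=(uv+.5)*up-.5; x=q.astype(np.float32)
    return cv2.remap(D.astype(np.float32),x[:,0].reshape(1,-1),x[:,1].reshape(1,-1),cv2.INTER_LINEAR,borderValue=20)[0]
def fitsegs(cams,Ps,x0,cap=3,sp=(6,6,.06)):
    def cost(p):
        return sum(np.minimum(look(D,proj(f,pose(p,P))),cap).mean() for (f,D),P in zip(cams,Ps))
    best=None
    for dx in (-5,0,5):
        for dy in (-5,0,5):
            x=np.array(x0)+[dx,dy,0]
            r=minimize(cost,x,method="Nelder-Mead",options=dict(initial_simplex=np.array([x,x+[sp[0],0,0],x+[0,sp[1],0],x+[0,0,sp[2]]]),xatol=.02,fatol=1e-4))
            if best is None or r.fun<best.fun: best=r
    return best
def drawsegs(im,f,p,segs,col,up,off):
    for a,b in segs:
        u=(proj(f,pose(p,[a,b]))+.5)*up-.5-np.array(off)*up
        cv2.line(im,*[tuple(int(v) for v in np.round(q*16)) for q in u],col,1,cv2.LINE_AA,4)
def board_segs(lx,ly=40):
    q=[(a*lx/2,b*ly/2,8) for a,b in ((1,1),(1,-1),(-1,-1),(-1,1))]; return [(q[i],q[(i+1)%4]) for i in range(4)]
def dowel_segs(xs): return [((x+s,-17,13+5*(s==0)),(x+s,17,13+5*(s==0))) for x in xs for s in (-5,5)]
E
python3 - <<'E'
from h import *
m=pickle.load(open("m0.pkl","rb")); T,Sc=m["top"],m["scene"]
cams=[(T,edt(T)),(Sc,edt(Sc))]
def rn(name,segs,x0):
    P=sample(segs)
    a=fitsegs(cams[:1],[P],x0); b=fitsegs(cams[1:],[P],x0); c=fitsegs(cams,[P,P],x0)
    for k in (a,b,c): print(name,k.x.round(3),round(k.fun,3))
    return c.x
res={}
# lane origin = jar slot0 + 71.7 along
for n,w,j0,yaw in (("wide_lane",79,(445,96),-.138),("slim_lane",61,(470,-86),.08)):
    x0=(j0[0]+71.7*np.cos(yaw),j0[1]+71.7*np.sin(yaw),yaw); res[n]=rn(n,lane_segs(w),x0)
res["work_cradle"]=rn("cradle",board_segs(80)+dowel_segs((-17,17)),(432.5,-296,-.2))
q=[ray(T,u,8) for u in ((229.5,180),(247,230))]; print(q)
res["delivery_board"]=rn("board",board_segs(150),(q[0][0]/2+q[1][0]/2,q[0][1]/2+q[1][1]/2,.35))
pickle.dump(res,open("fit0.pkl","wb"))
for f,nm,(x,y,w,h) in ((T,"t",(205,150,200,130)),(Sc,"s",(225,120,200,150)),(T,"tc",(420,200,80,60)),(Sc,"sc",(130,210,80,60))):
    up=4 if w>100 else 8
    im=cv2.resize(f["pixels"][y:y+h,x:x+w,::-1],None,fx=up,fy=up,interpolation=cv2.INTER_CUBIC)
    for n,s in (("wide_lane",lane_segs(79)),("slim_lane",lane_segs(61)),("work_cradle",board_segs(80)+dowel_segs((-17,17))),("delivery_board",board_segs(150))): drawsegs(im,f,res[n],s,(255,0,255),up,(x,y))
    cv2.imwrite(f"pics/ov_{nm}.png",im)
E
```

```text
wide_lane [ 5.17238e+02  8.59150e+01 -1.43000e-01] 0.124
wide_lane [ 5.02661e+02  8.16250e+01 -9.20000e-02] 0.586
wide_lane [ 5.17271e+02  8.59940e+01 -1.43000e-01] 0.962
slim_lane [ 5.42096e+02 -8.00160e+01  9.40000e-02] 0.204
slim_lane [ 5.47323e+02 -7.91220e+01  9.10000e-02] 0.446
slim_lane [ 5.47419e+02 -7.93080e+01  8.90000e-02] 0.8
cradle [ 4.36218e+02 -2.90514e+02 -3.71000e-01] 0.254
cradle [ 4.32574e+02 -2.90314e+02 -3.59000e-01] 0.594
cradle [ 4.34290e+02 -2.90258e+02 -3.73000e-01] 0.956
[array([595.13300444, 292.76513251,   8.        ]), array([465.16673068, 246.12061636,   8.        ])]
board [5.29610e+02 2.65333e+02 3.77000e-01] 0.291
board [5.31577e+02 2.64088e+02 3.80000e-01] 0.388
board [5.3024e+02 2.6500e+02 3.8500e-01] 0.764
```

View pics/ov_t.png

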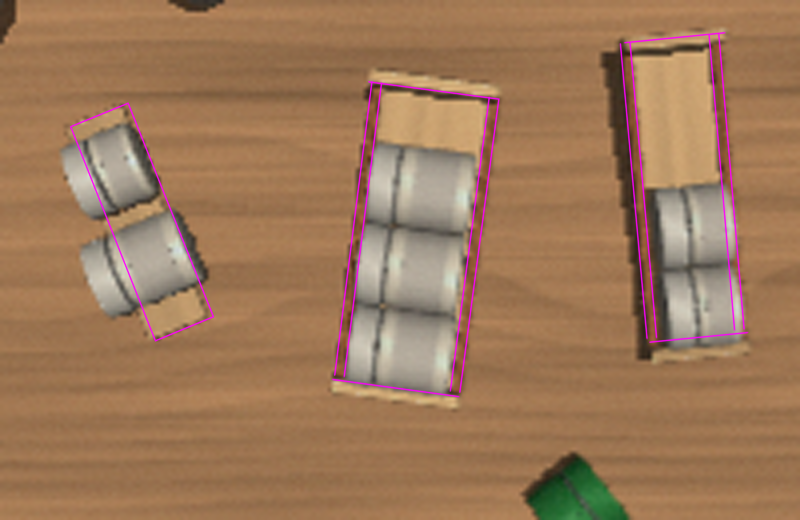

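View pics/ov_s.png

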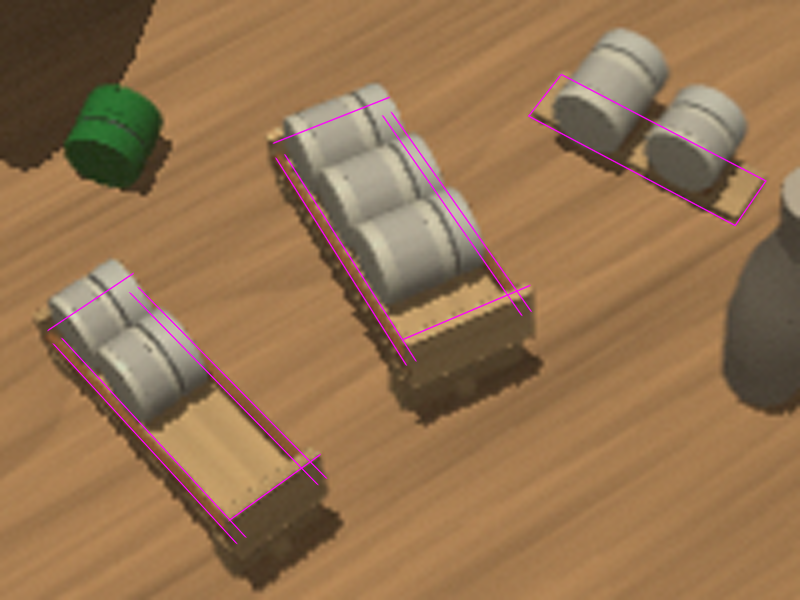

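View pics/ov_tc.png

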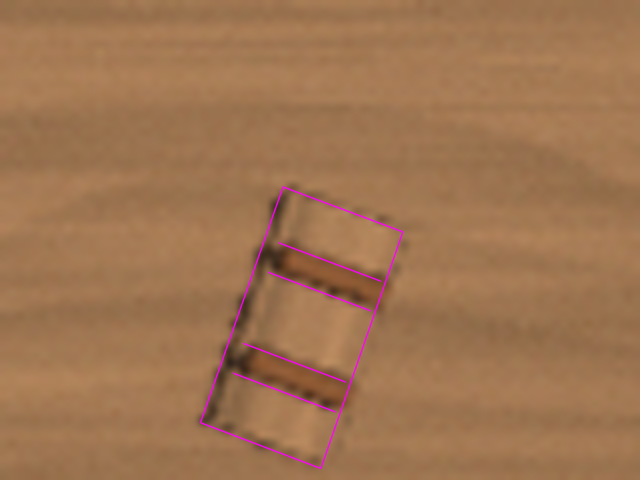

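View pics/ov_sc.png

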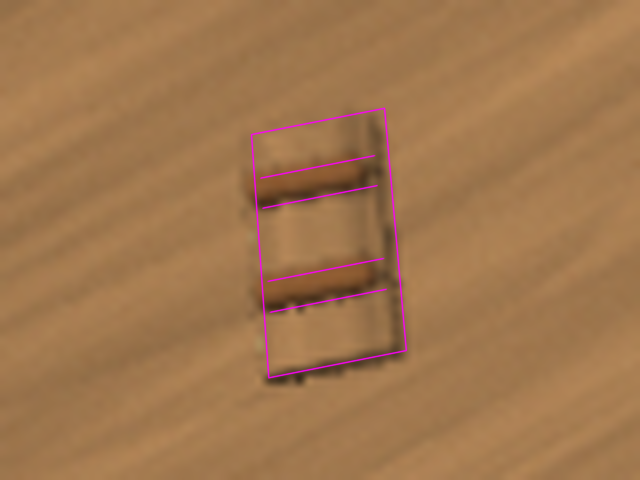

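```bash
python3 - <<'E'
from h import *
m=pickle.load(open("m0.pkl","rb")); T,Sc=m["top"],m["scene"]
print("vase top", ray(T,(242,122),190), ray(Sc,(430,168),190)); print("vase foot",ray(T,(253.5,142),30), ray(Sc,(418,208),30))
print("bowl",ray(T,(187.5,148.5),45),ray(Sc,(464,163),45)); print("cup",ray(T,(438,136),80),ray(Sc,(241,300),80))
print("orn",ray(T,(357,110),6)); print("green",ray(T,(349,276),25))
E
```

```text
vase top [695.3851897  224.28939979 190.        ] [695.10957703 227.58048241 190.        ]
vase foot [689.74605759 227.28113004  30.        ] [698.69089508 225.31316597  30.        ]
bowl [670.80054105 390.70103546  45.        ] [670.72547073 391.79192899  45.        ]
cup [ 687.5771463  -230.87204554   80.        ] [ 680.48671589 -227.97249967   80.        ]
orn [778.81283751 -41.56873701   6.        ]
green [348.18606611 -12.78530426  25.        ]
```

```bash
python3 -m inch '[{"spin":8.2},{"spin":8.2},{"spin":8.2},{"spin":8.2},{"tx":0.0063,"ty":-0.0488},{"tx":0.0063,"ty":-0.0488},{"tx":0.0063,"ty":-0.0488},{"tx":0.0063,"ty":-0.0488}]'
python3 - <<'E'
from rig import *; import pickle,cv2
f=grab_frame("wrist"); pickle.dump((f,sense()),open("w1.pkl","wb")); cv2.imwrite("pics/w1.png",f["pixels"][:,:,::-1]); s=sense(); print(s["eef_pos"],s["tcp_rot"],s["clock"],s["qvel"])
E
```

```text
[ 259.86407124 -568.39769586  199.25431967] [-3.14154276e+00 -3.59031399e-05  4.28780196e-01] 0.9 [-0.00097562  0.00071423  0.00131758 -0.00013003 -0.00013506  0.00047803]$[0]: bad value
```

View pics/w1.png

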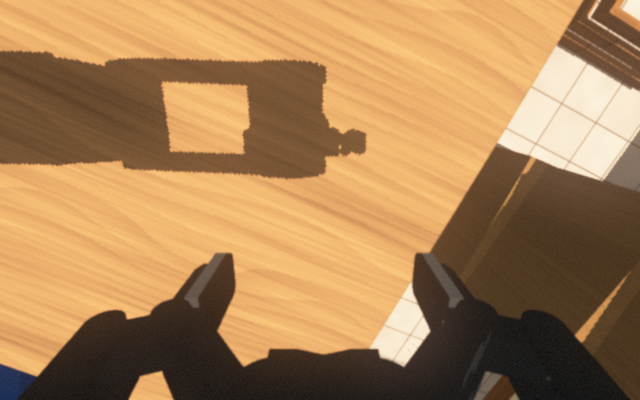

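The move was refused because every row needs all the keys.

```bash
python3 -m inch '[{"gripper":0.085,"tx":0,"ty":0,"tz":0,"spin":8.2},{"gripper":0.085,"tx":0,"ty":0,"tz":0,"spin":8.2},{"gripper":0.085,"tx":0,"ty":0,"tz":0,"spin":8.2},{"gripper":0.085,"tx":0,"ty":0,"tz":0,"spin":8.2},{"gripper":0.085,"tx":0.0063,"ty":-0.0488,"tz":0,"spin":0},{"gripper":0.085,"tx":0.0063,"ty":-0.0488,"tz":0,"spin":0},{"gripper":0.085,"tx":0.0063,"ty":-0.0488,"tz":0,"spin":0},{"gripper":0.085,"tx":0.0063,"ty":-0.0488,"tz":0,"spin":0}]'
python3 - <<'E'
from rig import *; import pickle,cv2
f=grab_frame("wrist"); s=sense(); pickle.dump((f,s),open("w1.pkl","wb")); cv2.imwrite("pics/w1b.png",f["pixels"][:,:,::-1]); print(s["eef_pos"],s["tcp_rot"],s["clock"],s["qvel"])
E
```

```text
clock: 1.7
eef_pos: [312.9, -377.2, 199.3]
tcp_rot: [3.141, -0.0, -0.144]
contact_force: [1.4, -0.4, 0.9]
opening: 0.993
[ 313.2762922  -370.57416318  198.76223454] [-3.13665499e+00  1.08078494e-03 -1.43809167e-01] 1.75 [-0.07286751  0.05682227 -0.07567937 -0.0256074   0.00689613 -0.13323444]
```

View pics/w1b.png

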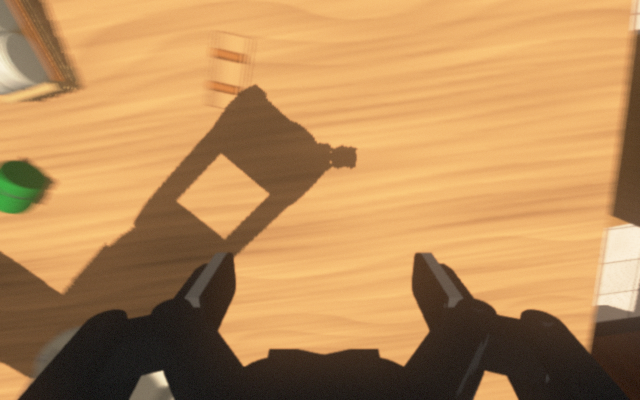

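```bash
python3 -m inch '[{"gripper":0.085,"tx":0.01,"ty":-0.048,"tz":0,"spin":0},{"gripper":0.085,"tx":0.01,"ty":-0.048,"tz":0,"spin":0},{"gripper":0.085,"tx":0.01,"ty":-0.048,"tz":0,"spin":0},{"gripper":0.085,"tx":0.01,"ty":-0.048,"tz":0,"spin":0},{"gripper":0.085,"tx":0.01,"ty":-0.02,"tz":0,"spin":0},{"gripper":0.085,"tx":0,"ty":0,"tz":0,"spin":0},{"gripper":0.085,"tx":0,"ty":0,"tz":0,"spin":0},{"gripper":0.085,"tx":0,"ty":0,"tz":0,"spin":0}]'
python3 - <<'E'
from rig import *; import pickle,cv2
f=grab_frame("wrist"); s=sense(); pickle.dump((f,s),open("w2.pkl","wb")); cv2.imwrite("pics/w2.png",f["pixels"][:,:,::-1]); print(s["eef_pos"],s["tcp_rot"],s["clock"],s["qvel"])
E
```

```text
clock: 2.55
eef_pos: [392.3, -176.8, 199.3]
tcp_rot: [3.141, 0.0, -0.144]
contact_force: [0.3, 0.7, -0.4]
opening: 0.994
[ 392.20341245 -176.94405335  199.26053081] [ 3.14142786e+00  1.95952193e-04 -1.44728096e-01] 2.6 [-0.00612255  0.00179139  0.00057699  0.00331666 -0.00047696  0.00248924]
```

View pics/w2.png

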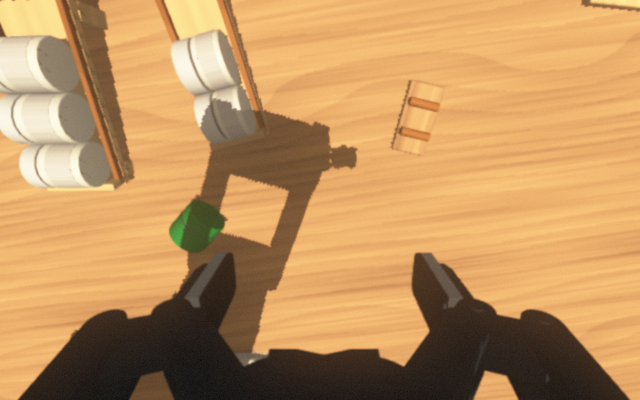

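The wrist picture shows the cradle at (419,117), the slim lane with its two jars at (215,90), and the wide lane's front jar at (65,165).

```bash
python3 - <<'E'
from h import *
f,s=pickle.load(open("w2.pkl","rb")); D=edt(f)
print("tcp px",proj(f,[s["eef_pos"]]))
P=sample(board_segs(80)+dowel_segs((-17,17))); r=fitsegs([(f,D)],[P],(434.3,-290.3,-.37)); print(r.x,r.fun)
R={"c":r.x}
r=fitsegs([(f,D)],[sample(lane_segs(61)[:2]+lane_segs(61)[5:])],(542,-80,.092)); print(r.x,r.fun); R["s"]=r.x
im=cv2.resize(f["pixels"][:200,100:500,::-1],None,fx=2,fy=2,interpolation=cv2.INTER_CUBIC)
drawsegs(im,f,R["c"],board_segs(80)+dowel_segs((-17,17)),(255,0,255),2,(100,0)); drawsegs(im,f,(542,-80,.094),lane_segs(61),(255,0,255),2,(100,0))
drawsegs(im,f,(517.2,86,-.143),lane_segs(79),(255,255,0),2,(100,0))
cv2.imwrite("pics/w2o.png",im)
E
```

```text
tcp px [[326.39265588 230.74412482]]
[ 4.33497360e+02 -2.88989566e+02 -3.66842237e-01] 0.8181947469711304
[ 5.39054572e+02 -7.38845690e+01  8.89132296e-02] 1.2797878980636597
```

View pics/w2o.png

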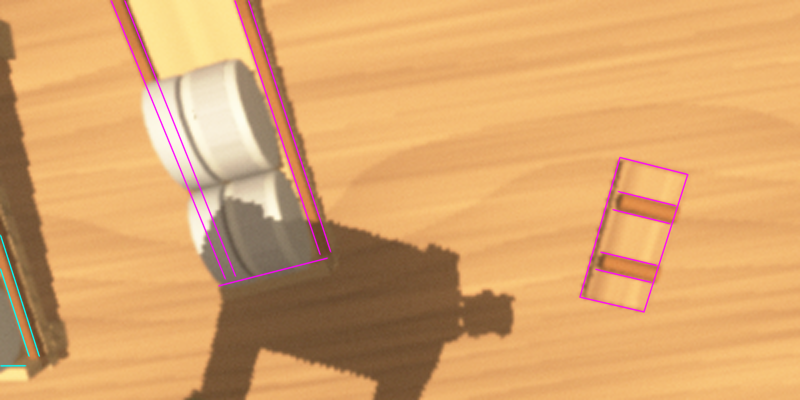

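```bash
python3 -m inch '[{"gripper":0.085,"tx":0.0022,"ty":-0.0462,"tz":0,"spin":0},{"gripper":0.085,"tx":0.0022,"ty":-0.0462,"tz":0,"spin":0},{"gripper":0.085,"tx":0.0022,"ty":-0.0462,"tz":0,"spin":0},{"gripper":0.085,"tx":0.0022,"ty":-0.0462,"tz":0,"spin":0},{"gripper":0.085,"tx":0.0022,"ty":-0.0462,"tz":0,"spin":0},{"gripper":0.085,"tx":0.0022,"ty":-0.0462,"tz":0,"spin":0},{"gripper":0.085,"tx":0,"ty":0,"tz":0,"spin":0},{"gripper":0.085,"tx":0,"ty":0,"tz":0,"spin":0}]'
python3 - <<'E'
from rig import *; import pickle,cv2
f=grab_frame("wrist"); s=sense(); pickle.dump((f,s),open("w3.pkl","wb")); cv2.imwrite("pics/w3.png",f["pixels"][:,:,::-1]); print(s["eef_pos"],s["tcp_rot"],s["clock"],s["qvel"])
from h import *
D=edt(f)
im=f["pixels"][:,:,::-1].copy()
for n,w,x0 in (("wide",79,(517,86,-.143)),("slim",61,(542,-80,.094))):
    drawsegs(im,f,x0,lane_segs(w),(255,255,0),1,(0,0))
drawsegs(im,f,(530.2,265,.385),board_segs(150),(255,255,0),1,(0,0))
cv2.imwrite("pics/w3o.png",im)
E
```

```text
clock: 3.4
eef_pos: [445.3, 96.2, 199.1]
tcp_rot: [3.141, 0.001, -0.142]
contact_force: [-1.0, -0.1, -0.2]
opening: 0.995
[445.10494349  95.37986416 199.01690045] [ 3.14085393e+00  7.13886030e-04 -1.43759090e-01] 3.45 [-0.02636711 -0.00772918  0.00675414  0.00040584  0.00090105 -0.00053393]
```

View pics/w3o.png

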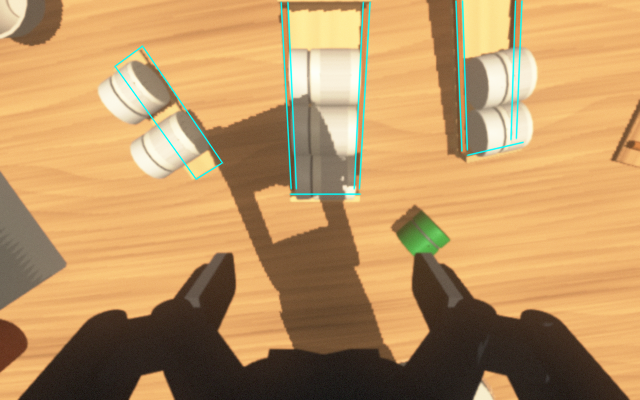

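```bash
python3 - <<'E'
from h import *
f,s=pickle.load(open("w3.pkl","rb")); D=edt(f)
for n,segs,x0 in (("wide",lane_segs(79)[:4]+lane_segs(79)[5:],(517,86,-.143)),("slim",lane_segs(61)[:4]+lane_segs(61)[5:],(542,-80,.094)),("board",board_segs(150),(530.2,265,.385))):
    r=fitsegs([(f,D)],[sample(segs)],x0); print(n,r.x.round(3),round(r.fun,3))
im=cv2.resize(f["pixels"][0:210,90:290,::-1],None,fx=2,fy=2); 
im=cv2.resize(f["pixels"][20:210,260:400,::-1],None,fx=4,fy=4,interpolation=cv2.INTER_CUBIC)[:600]
cv2.imwrite("pics/w3z.png",im)
E
```

```text
wide [ 5.11031e+02  8.76020e+01 -1.42000e-01] 0.774
slim [ 5.36738e+02 -7.94800e+01  9.10000e-02] 1.291
board [5.29234e+02 2.70829e+02 3.83000e-01] 1.754
```

View pics/w3z.png

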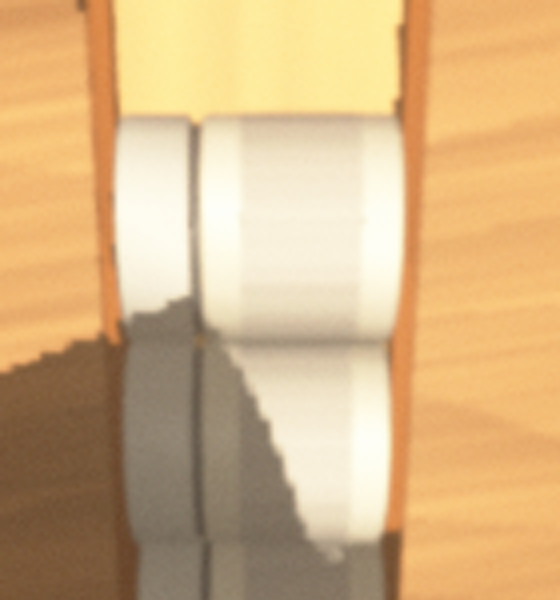

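```bash
python3 - <<'E'
from h import *
f,s=pickle.load(open("w3.pkl","rb"))
for x0 in ((517,86,-.143),(514,86.5,-.143)):
    for (lx,z) in ((-71.7,51),(-22.5,59.6),(26.8,68.3)):
        c=pose(x0,[(lx,0,z)])[0]; u=proj(f,cyl(c[0],c[1],z,x0[2],62)); print(x0,"jar",c.round(1),"rows",u[:,1].min().round(1),u[:,1].max().round(1),"cols",u[:,0].min().round(1),u[:,0].max().round(1))
E
```

```text
(517, 86, -0.143) jar [446.   96.2  51. ] rows 150.6 197.4 cols 293.8 356.2
(517, 86, -0.143) jar [494.7  89.2  59.6] rows 102.1 153.4 cols 291.4 358.8
(517, 86, -0.143) jar [543.5  82.2  68.3] rows 45.1 103.0 cols 288.6 361.8
(514, 86.5, -0.143) jar [443.   96.7  51. ] rows 153.5 200.1 cols 293.8 356.1
(514, 86.5, -0.143) jar [491.7  89.7  59.6] rows 105.3 156.4 cols 291.4 358.7
(514, 86.5, -0.143) jar [540.5  82.7  68.3] rows 48.8 106.3 cols 288.7 361.6
```

```bash
python3 -m inch '[{"gripper":0.085,"tx":-0.0005,"ty":-0.001,"tz":0.045,"spin":0},{"gripper":0.085,"tx":0,"ty":0,"tz":0.045,"spin":0},{"gripper":0.085,"tx":0,"ty":0,"tz":0.035,"spin":0},{"gripper":0.085,"tx":0,"ty":0,"tz":0.02,"spin":0},{"gripper":0.085,"tx":0,"ty":0,"tz":0.01,"spin":0},{"gripper":0.085,"tx":0,"ty":0,"tz":0.004,"spin":0},{"gripper":0.085,"tx":0,"ty":0,"tz":0,"spin":0},{"gripper":0.07,"tx":0,"ty":0,"tz":0,"spin":0}]' 40
python3 - <<'E'
from rig import *; import cv2
s=sense(); print(s["eef_pos"],s["tcp_rot"],s["contact_force"],s["opening"])
f=grab_frame("wrist"); cv2.imwrite("pics/w4.png",f["pixels"][:,:,::-1])
E
```

```text
clock: 4.25
eef_pos: [445.9, 97.2, 41.3]
tcp_rot: [-3.141, -0.002, -0.144]
contact_force: [-0.6, 0.5, -0.4]
opening: 0.847
[445.89047375  97.15594613  41.2827026 ] [-3.14101434e+00 -1.62439048e-03 -1.44240812e-01] [-0.61548663  0.47200138 -0.42567903] 0.8470639964845255
```

View pics/w4.png

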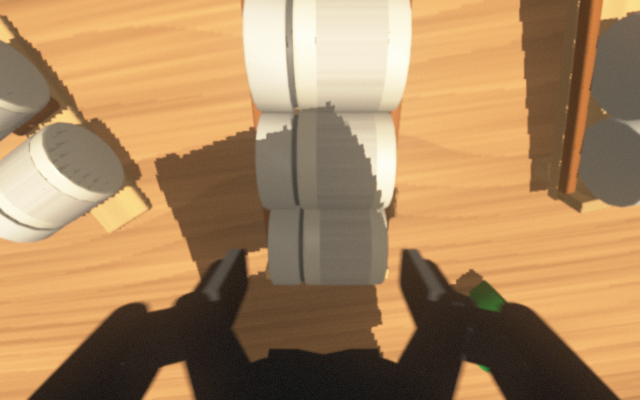

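Fingers straddle the front jar, which spans columns 268–388 against finger inner edges at 246 and 402. Closing.

```bash
python3 -m inch '[{"gripper":0.062,"tx":0,"ty":0,"tz":0,"spin":0},{"gripper":0.055,"tx":0,"ty":0,"tz":0,"spin":0},{"gripper":0.055,"tx":0,"ty":0,"tz":0,"spin":0},{"gripper":0.055,"tx":0,"ty":0,"tz":0,"spin":0},{"gripper":0.055,"tx":0,"ty":0,"tz":0,"spin":0},{"gripper":0.055,"tx":0,"ty":0,"tz":0,"spin":0},{"gripper":0.055,"tx":0,"ty":0,"tz":-0.003,"spin":0},{"gripper":0.055,"tx":0,"ty":0,"tz":-0.006,"spin":0}]' 40
```

```text
clock: 5.1
eef_pos: [444.6, 97.3, 49.3]
tcp_rot: [3.141, 0.001, -0.144]
contact_force: [0.9, 1.2, 0.0]
opening: 0.644
```

```bash
python3 - <<'E'
from rig import *; import cv2
f=grab_frame("wrist"); cv2.imwrite("pics/w5.png",f["pixels"][:,:,::-1]); s=sense(); print(s["opening"],s["eef_pos"],s["contact_force"])
f=grab_frame("scene"); cv2.imwrite("pics/s5.png",cv2.resize(f["pixels"][80:230,220:420,::-1],None,fx=4,fy=4))
E
```

```text
0.6437697447544269 [445.4004674   97.41252837  50.32472216] [ 0.05528467 -0.2038617   0.12469418]
```

View pics/w5.png

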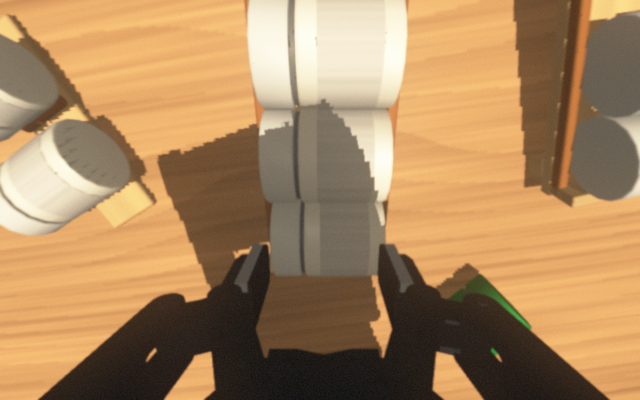

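View pics/s5.png

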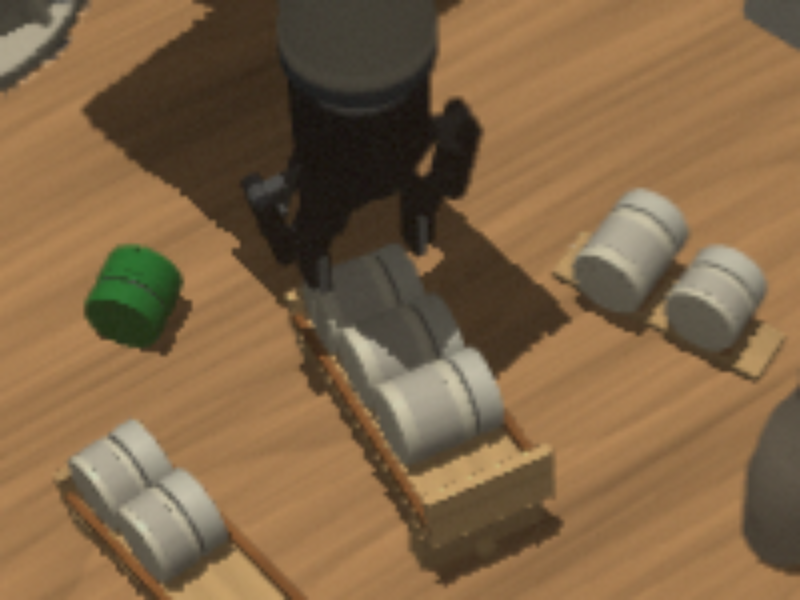

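```bash
python3 - <<'E'
from rig import *; from h import *
f=grab_frame("wrist"); s=sense(); pickle.dump((f,s),open("w5.pkl","wb"))
x0=(515.5,86.2,-.143)
for (lx,z) in ((-71.7,51),(-71.7,60),(-22.5,59.6),(26.8,68.3)):
    c=pose(x0,[(lx,0,z)])[0]; u=proj(f,cyl(c[0],c[1],z,x0[2],62)); print("jar",c.round(1),"rows",u[:,1].min().round(1),u[:,1].max().round(1),"cols",u[:,0].min().round(1),u[:,0].max().round(1))
t=s["eef_pos"]; print(proj(f,[t,t+[0,0,19],t+[0,0,13]]))
y=-0.144; Y=np.array([np.sin(y),-np.cos(y),0])
for o in (27.5,31): print(o,proj(f,[t+Y*o+[0,0,h] for h in (0,5,10,20)]).round(0).tolist())
cv2.imwrite("pics/w5z.png",cv2.resize(f["pixels"][180:320,220:430,::-1],None,fx=3.8,fy=3.8,interpolation=cv2.INTER_CUBIC))
E
```

```text
jar [444.5  96.4  51. ] rows 191.8 274.3 cols 270.7 386.8
jar [444.5  96.4  60. ] rows 196.2 282.9 cols 267.7 390.2
jar [493.2  89.4  59.6] rows 107.2 201.7 cols 261.9 396.8
jar [542.   82.4  68.3] rows -9.5 109.3 cols 250.1 410.2
[[326.24047298 230.67029161]
 [326.49464478 244.3982876 ]
 [326.40882635 239.76188478]]
27.5 [[371.0, 231.0], [372.0, 234.0], [373.0, 238.0], [376.0, 245.0]]
31 [[376.0, 231.0], [378.0, 234.0], [379.0, 238.0], [382.0, 245.0]]
```

View pics/w5z.png

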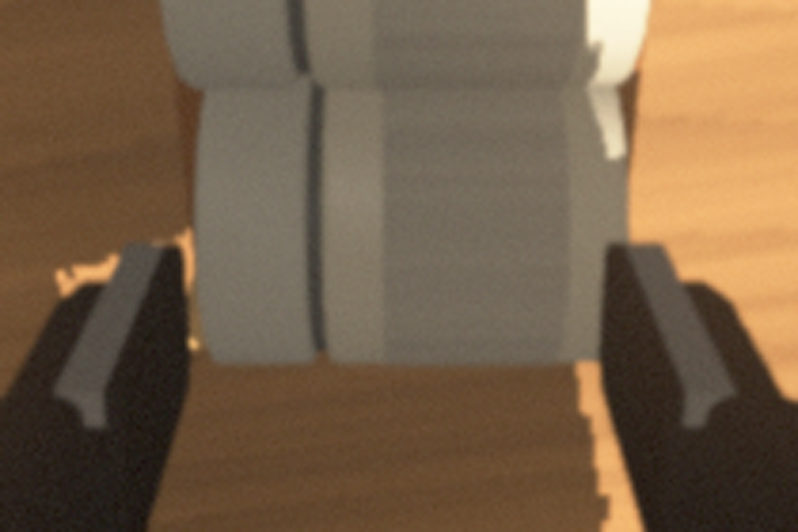

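```bash
python3 - <<'E'
from rig import *; from h import *
f=pickle.load(open("m0.pkl","rb"))["scene"]; s=sense(); t=s["eef_pos"]
y=-0.144; Y=np.array([np.sin(y),-np.cos(y),0])
for o in (27.5,-27.5): print(o,(proj(f,[t+Y*o+[0,0,h] for h in (0,10,20,30,40)])-[220,80]).round(1).tolist())
g=grab_frame("scene"); cv2.imwrite("pics/s5z.png",cv2.resize(g["pixels"][100:190,270:370,::-1],None,fx=6.6,fy=6.6,interpolation=cv2.INTER_CUBIC))
print((proj(f,[t+Y*o+[0,0,h] for h in (0,10,20,30,40) for o in (27.5,-27.5)])-[270,100])*6.6)
f,s=pickle.load(open("w3.pkl","rb")); t=s["eef_pos"]
X=np.array([np.cos(y),np.sin(y),0])
for o in (42.5,-42.5): 
  for dx in (-11,11): print("w3",o,dx,proj(f,[t+Y*o+X*dx+[0,0,h] for h in (0,13,26,40)]).round(0).tolist())
E
```

```text
27.5 [[81.5, 78.9], [81.3, 76.5], [81.2, 74.0], [81.0, 71.6], [80.8, 69.1]]
-27.5 [[102.0, 70.7], [102.0, 68.3], [101.9, 65.8], [101.9, 63.3], [101.9, 60.8]]
[[207.97646195 388.55565211]
 [343.21904499 334.78140823]
 [206.83569634 372.74842086]
 [343.03869524 318.75804917]
 [205.67936603 356.71716452]
 [342.85569287 302.51082228]
 [204.50717343 340.45738979]
 [342.66998242 286.03531868]
 [203.31881411 323.96449241]
 [342.481507   269.32702335]]
w3 42.5 -11 [[395.0, 247.0], [400.0, 257.0], [406.0, 268.0], [413.0, 283.0]]
w3 42.5 11 [[398.0, 214.0], [403.0, 222.0], [409.0, 232.0], [417.0, 243.0]]
w3 -42.5 -11 [[260.0, 247.0], [255.0, 257.0], [250.0, 268.0], [244.0, 283.0]]
w3 -42.5 11 [[258.0, 214.0], [253.0, 222.0], [247.0, 231.0], [241.0, 243.0]]
```

View pics/s5z.png

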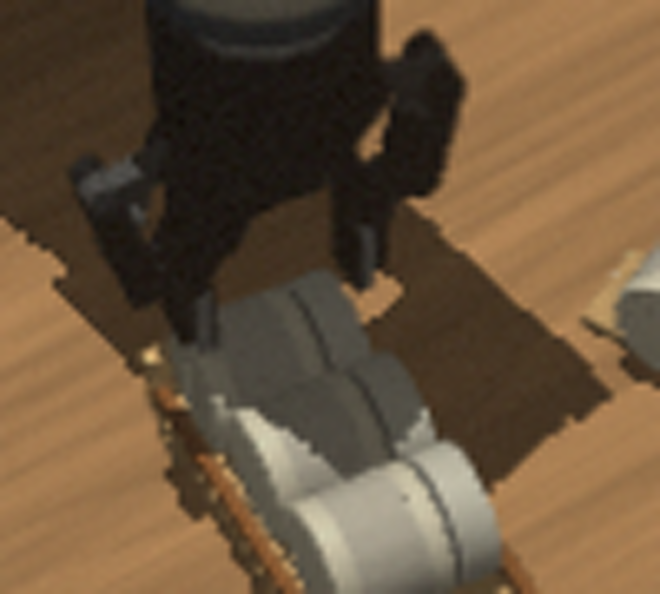

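The fingers closed above the jar without touching it. The projections put the finger tips about 40 mm behind where the TCP frame says, and the jar is undisturbed. I'll open, descend in steps and watch the force and pictures.

```bash
python3 -m inch '[{"gripper":0.085,"tx":0,"ty":0.001,"tz":0,"spin":0},{"gripper":0.085,"tx":0,"ty":0,"tz":0,"spin":0},{"gripper":0.085,"tx":0,"ty":0,"tz":0,"spin":0},{"gripper":0.085,"tx":0,"ty":0,"tz":0.01,"spin":0},{"gripper":0.085,"tx":0,"ty":0,"tz":0.01,"spin":0},{"gripper":0.085,"tx":0,"ty":0,"tz":0.005,"spin":0},{"gripper":0.085,"tx":0,"ty":0,"tz":0,"spin":0},{"gripper":0.085,"tx":0,"ty":0,"tz":0,"spin":0}]'
python3 - <<'E'
from rig import *; from h import *
f=grab_frame("wrist"); s=sense(); pickle.dump((f,s),open("w6.pkl","wb")); cv2.imwrite("pics/w6.png",f["pixels"][:,:,::-1]); print(s["opening"],s["eef_pos"],s["contact_force"])
g=grab_frame("scene"); cv2.imwrite("pics/s6.png",cv2.resize(g["pixels"][100:190,270:370,::-1],None,fx=6.6,fy=6.6,interpolation=cv2.INTER_CUBIC))
E
```

```text
clock: 6.1
eef_pos: [444.6, 96.3, 23.9]
tcp_rot: [3.141, 0.001, -0.144]
contact_force: [0.4, -0.4, -0.3]
opening: 0.996
0.9941593623786513 [444.86675747  96.36263412  24.21599141] [ 0.3703388  -0.20671877  0.47767088]
```

View pics/w6.png

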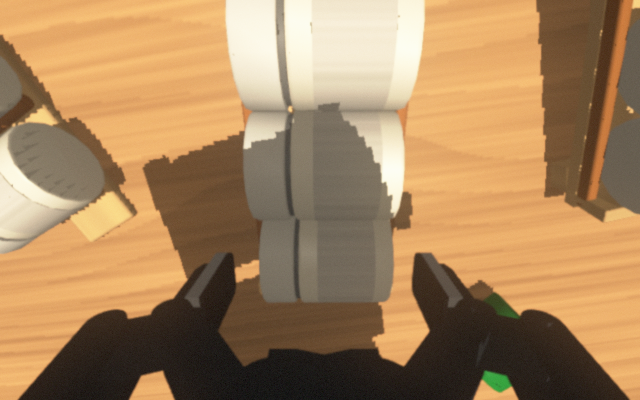

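View pics/s6.png

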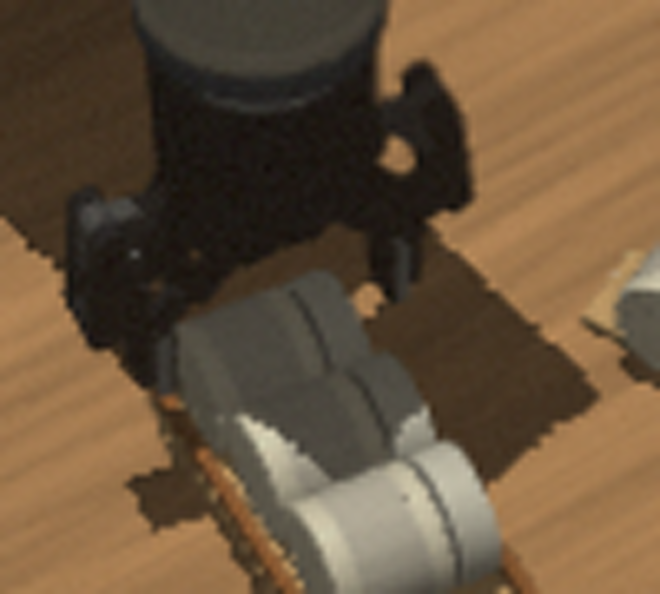

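```bash
python3 - <<'E'
from h import *
f,s=pickle.load(open("w6.pkl","rb")); sc=pickle.load(open("m0.pkl","rb"))["scene"]; t=s["eef_pos"]
y=-0.144; Y=np.array([np.sin(y),-np.cos(y),0]);X=np.array([np.cos(y),np.sin(y),0])
for o in (42.5,-42.5,50,-50):
  for dx in (-11,11): print(o,dx,((proj(sc,[t+Y*o+X*dx+[0,0,h] for h in (0,15,30,45)])-[270,100])*6.6).round(0).tolist(), proj(f,[t+Y*o+X*dx+[0,0,h] for h in (0,15,30,45)]).round(0).tolist())
im=cv2.resize(f["pixels"][200:340,180:470,::-1],None,fx=2.75,fy=2.75,interpolation=cv2.INTER_CUBIC); im=cv2.convertScaleAbs(im,alpha=2.2,beta=10); cv2.imwrite("pics/w6z.png",im)
E
```

```text
42.5 -11 [[159.0, 421.0], [157.0, 398.0], [154.0, 375.0], [152.0, 351.0]] [[394.0, 247.0], [399.0, 258.0], [406.0, 272.0], [414.0, 288.0]]
42.5 11 [[183.0, 465.0], [181.0, 442.0], [179.0, 419.0], [177.0, 396.0]] [[396.0, 214.0], [402.0, 223.0], [409.0, 234.0], [418.0, 248.0]]
-42.5 -11 [[363.0, 340.0], [363.0, 316.0], [363.0, 292.0], [363.0, 268.0]] [[258.0, 247.0], [253.0, 258.0], [247.0, 272.0], [240.0, 288.0]]
-42.5 11 [[389.0, 382.0], [389.0, 359.0], [390.0, 335.0], [390.0, 311.0]] [[256.0, 214.0], [250.0, 223.0], [244.0, 234.0], [236.0, 248.0]]
50 -11 [[140.0, 428.0], [138.0, 405.0], [136.0, 382.0], [133.0, 358.0]] [[406.0, 246.0], [412.0, 258.0], [420.0, 272.0], [429.0, 288.0]]
50 11 [[165.0, 473.0], [162.0, 450.0], [160.0, 427.0], [158.0, 403.0]] [[409.0, 214.0], [416.0, 223.0], [424.0, 234.0], [434.0, 248.0]]
-50 -11 [[381.0, 332.0], [381.0, 309.0], [381.0, 285.0], [382.0, 260.0]] [[246.0, 247.0], [240.0, 258.0], [233.0, 272.0], [224.0, 288.0]]
-50 11 [[407.0, 375.0], [407.0, 352.0], [408.0, 328.0], [408.0, 304.0]] [[243.0, 214.0], [237.0, 223.0], [229.0, 234.0], [220.0, 248.0]]
```

View pics/w6z.png

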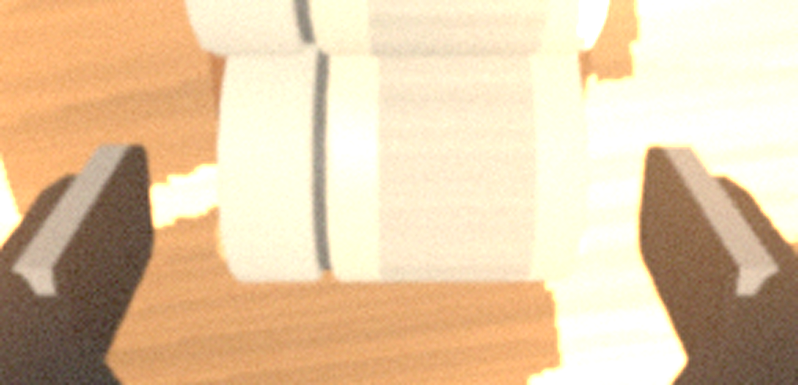

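```bash
python3 -m inch '[{"gripper":0.085,"tx":0,"ty":0,"tz":0.008,"spin":0},{"gripper":0.085,"tx":0,"ty":0,"tz":0.007,"spin":0},{"gripper":0.07,"tx":0,"ty":0,"tz":0,"spin":0},{"gripper":0.06,"tx":0,"ty":0,"tz":0,"spin":0},{"gripper":0.056,"tx":0,"ty":0,"tz":0,"spin":0},{"gripper":0.056,"tx":0,"ty":0,"tz":0,"spin":0},{"gripper":0.056,"tx":0,"ty":0,"tz":0,"spin":0},{"gripper":0.056,"tx":0,"ty":0,"tz":0,"spin":0}]' 40
python3 - <<'E'
from rig import *; from h import *
f=grab_frame("wrist"); s=sense(); cv2.imwrite("pics/w7.png",f["pixels"][:,:,::-1]); print(s["opening"],s["eef_pos"],s["contact_force"],s["wrist_torque"])
g=grab_frame("scene"); cv2.imwrite("pics/s7.png",cv2.resize(g["pixels"][100:190,270:370,::-1],None,fx=6.6,fy=6.6,interpolation=cv2.INTER_CUBIC))
E
```

```text
clock: 7.0
eef_pos: [444.6, 96.3, 9.3]
tcp_rot: [3.141, 0.0, -0.144]
contact_force: [-0.8, 0.1, -0.2]
opening: 0.718
0.7256345093442691 [444.58591364  96.28494562   9.2683042 ] [-2.00395423  0.41197688 -0.83993257] [-0.02612002  0.25696214 -0.03585037]
```

View pics/w7.png

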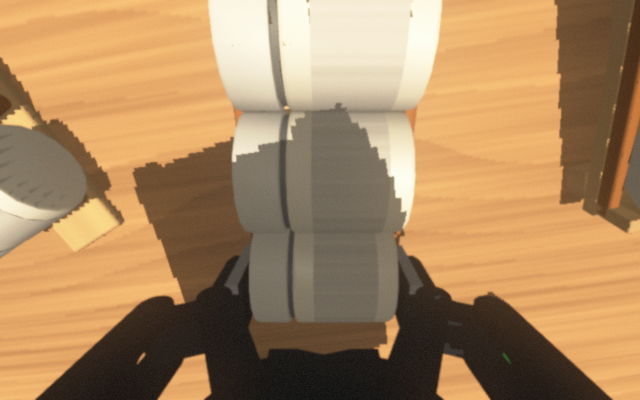

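View pics/s7.png

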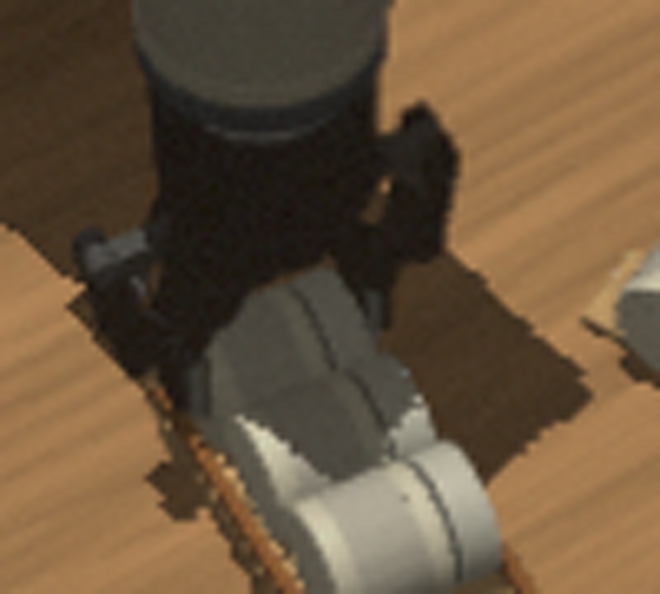

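Opening reads 62 mm, so the front jar is held by its ends. I'll lift it at a controlled pace so the jars behind roll forward gently.

```bash
python3 -m inch '[{"gripper":0.056,"tx":0,"ty":0,"tz":-0.005,"spin":0},{"gripper":0.056,"tx":0,"ty":0,"tz":-0.008,"spin":0},{"gripper":0.056,"tx":0,"ty":0,"tz":-0.008,"spin":0},{"gripper":0.056,"tx":0,"ty":0,"tz":-0.01,"spin":0},{"gripper":0.056,"tx":0,"ty":0,"tz":-0.012,"spin":0},{"gripper":0.056,"tx":0,"ty":0,"tz":-0.02,"spin":0},{"gripper":0.056,"tx":0,"ty":0,"tz":-0.04,"spin":0},{"gripper":0.056,"tx":0,"ty":0,"tz":-0.04,"spin":0}]' 40
python3 - <<'E'
from rig import *; from h import *
s=sense(); print(s["opening"],s["eef_pos"],s["contact_force"])
for n in ("wrist","top"):
    f=grab_frame(n); cv2.imwrite(f"pics/{n}8.png",f["pixels"][:,:,::-1])
E
```

```text
clock: 7.9
eef_pos: [444.2, 96.2, 154.1]
tcp_rot: [3.141, 0.001, -0.144]
contact_force: [1.2, -0.3, -1.9]
opening: 0.722
0.722043726251681 [444.24578372  96.21789971 154.13776134] [ 1.17905031 -0.25283354 -1.85947333]
```

View pics/wrist8.png

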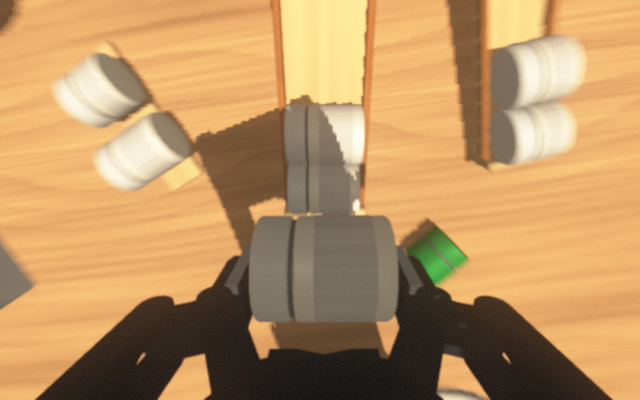

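View pics/top8.png

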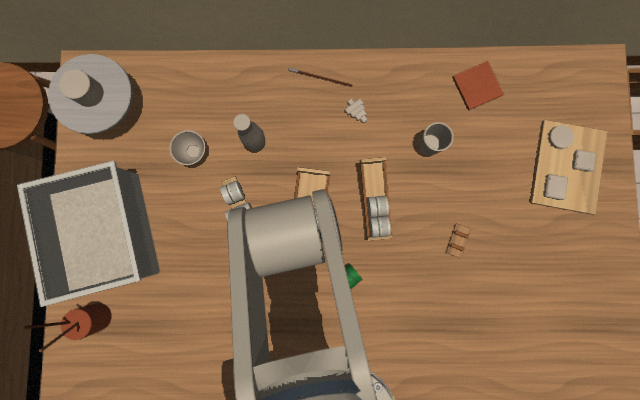

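Jar 1 is lifted and held (wrist picture, (323,268)). The two others have rolled down to the stop at (325,150). Going to the cradle.

```bash
python3 -m inch '[{"gripper":0.056,"tx":0,"ty":0,"tz":0,"spin":6.4},{"gripper":0.056,"tx":0,"ty":0,"tz":0,"spin":6.4},{"gripper":0.056,"tx":0.0144,"ty":0.0404,"tz":0,"spin":0},{"gripper":0.056,"tx":0.0144,"ty":0.0404,"tz":0,"spin":0},{"gripper":0.056,"tx":0.0144,"ty":0.0404,"tz":0,"spin":0},{"gripper":0.056,"tx":0.0144,"ty":0.0404,"tz":0,"spin":0},{"gripper":0.056,"tx":0.0144,"ty":0.0404,"tz":0,"spin":0},{"gripper":0.056,"tx":0.0144,"ty":0.0404,"tz":0,"spin":0}]' 40
python3 -m inch '[{"gripper":0.056,"tx":0.0144,"ty":0.0404,"tz":0,"spin":0},{"gripper":0.056,"tx":0.0144,"ty":0.0404,"tz":0,"spin":0},{"gripper":0.056,"tx":0.0144,"ty":0.0404,"tz":0,"spin":0},{"gripper":0.056,"tx":0,"ty":0,"tz":0.02,"spin":0},{"gripper":0.056,"tx":0,"ty":0,"tz":0.03,"spin":0},{"gripper":0.056,"tx":0,"ty":0,"tz":0.02,"spin":0},{"gripper":0.056,"tx":0,"ty":0,"tz":0,"spin":0},{"gripper":0.056,"tx":0,"ty":0,"tz":0,"spin":0}]' 40
python3 - <<'E'
from rig import *; from h import *
f=grab_frame("wrist"); s=sense(); pickle.dump((f,s),open("w9.pkl","wb")); cv2.imwrite("pics/w9.png",f["pixels"][:,:,::-1]); print(s["opening"],s["eef_pos"],s["tcp_rot"],s["contact_force"])
P=sample(board_segs(80)[:1]+board_segs(80)[0:2]+board_segs(80)[3:]+dowel_segs((17,))); r=fitsegs([(f,edt(f))],[P],(434,-290,-.368)); print(r.x,r.fun)
g=grab_frame("scene"); cv2.imwrite("pics/s9.png",cv2.resize(g["pixels"][180:280,120:230,::-1],None,fx=6,fy=6,interpolation=cv2.INTER_CUBIC))
E
```

```text
clock: 8.8
eef_pos: [438.0, -162.6, 152.6]
tcp_rot: [-3.141, -0.0, -0.367]
contact_force: [0.0, 0.4, -1.1]
opening: 0.715
clock: 9.6
eef_pos: [435.2, -289.5, 82.6]
tcp_rot: [-3.141, 0.001, -0.367]
contact_force: [-0.3, 0.9, -1.3]
opening: 0.72
0.723027772621707 [ 435.85247043 -289.81362172   83.25224618] [ 3.14137036e+00 -1.02777228e-03 -3.66977003e-01] [ 0.57344257 -0.3773284  -0.648196  ]
[ 4.34284589e+02 -2.91408296e+02 -3.60797079e-01] 1.8461949825286865
```

View pics/w9.png

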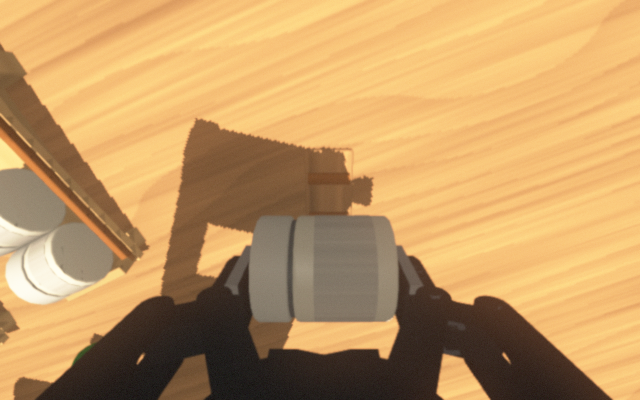

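View pics/s9.png

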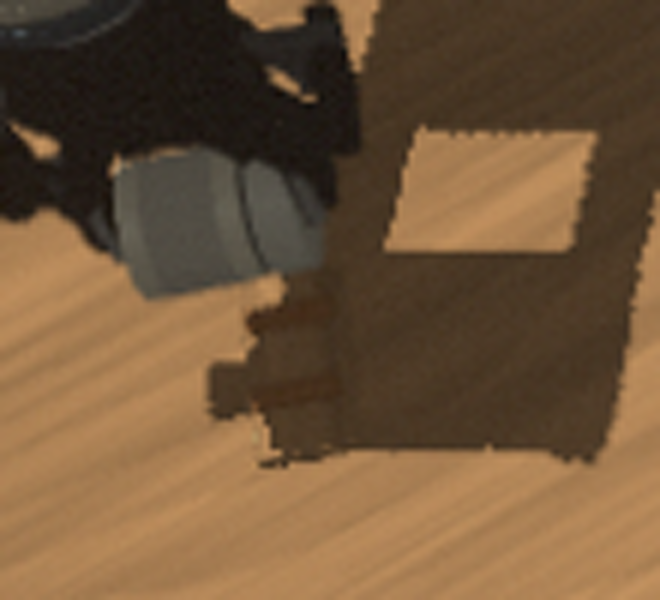

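```bash
python3 -m inch '[{"gripper":0.056,"tx":-0.001,"ty":0.0025,"tz":0.03,"spin":0},{"gripper":0.056,"tx":0,"ty":0,"tz":0.025,"spin":0},{"gripper":0.056,"tx":0,"ty":0,"tz":0.014,"spin":0},{"gripper":0.056,"tx":0,"ty":0,"tz":0.008,"spin":0},{"gripper":0.056,"tx":0,"ty":0,"tz":0.004,"spin":0},{"gripper":0.056,"tx":0,"ty":0,"tz":0.002,"spin":0},{"gripper":0.056,"tx":0,"ty":0,"tz":0,"spin":0},{"gripper":0.056,"tx":0,"ty":0,"tz":0,"spin":0}]' 40
python3 - <<'E'
from rig import *; from h import *
s=sense(); print(s["opening"],s["eef_pos"],s["tcp_rot"],s["contact_force"],s["wrist_torque"])
f=grab_frame("wrist"); cv2.imwrite("pics/w10.png",f["pixels"][:,:,::-1])
g=grab_frame("scene"); cv2.imwrite("pics/s10.png",cv2.resize(g["pixels"][180:280,120:230,::-1],None,fx=6,fy=6,interpolation=cv2.INTER_CUBIC))
E
```

```text
clock: 10.5
eef_pos: [434.0, -291.8, -0.1]
tcp_rot: [3.141, -0.001, -0.367]
contact_force: [1.3, 0.5, -1.0]
opening: 0.723
0.7226384153158532 [ 4.33965602e+02 -2.91826092e+02 -6.98659248e-02] [ 3.14137717e+00 -1.09107659e-03 -3.67144122e-01] [ 1.34385611  0.51551929 -1.03118012] [ 0.01986248 -0.0255816  -0.05452992]
```

View pics/w10.png

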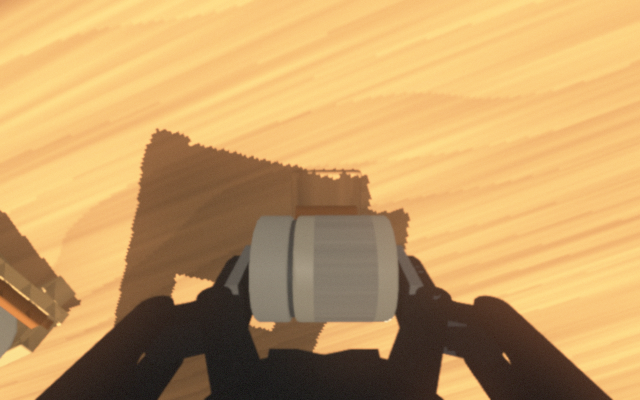

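View pics/s10.png

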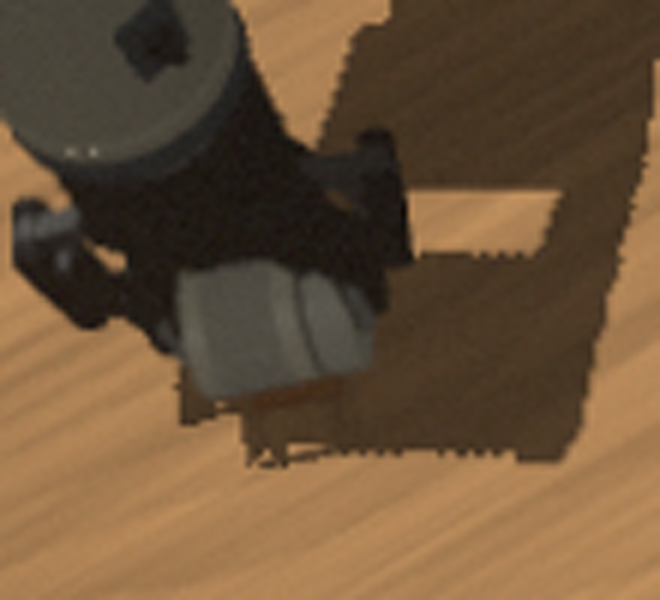

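```bash
python3 -m inch '[{"gripper":0.056,"tx":0,"ty":0.003,"tz":0,"spin":0},{"gripper":0.056,"tx":0,"ty":0,"tz":0.001,"spin":0},{"gripper":0.056,"tx":0,"ty":0,"tz":0.001,"spin":0},{"gripper":0.056,"tx":0,"ty":0,"tz":0.001,"spin":0},{"gripper":0.056,"tx":0,"ty":0,"tz":0.0005,"spin":0},{"gripper":0.056,"tx":0,"ty":0,"tz":0,"spin":0},{"gripper":0.056,"tx":0,"ty":0,"tz":0,"spin":0},{"gripper":0.056,"tx":0,"ty":0,"tz":0,"spin":0}]' 40
python3 - <<'E'
from rig import *
import numpy as np
for i in range(1):
    s=sense(); print(s["eef_pos"],s["contact_force"].round(2),s["wrist_torque"].round(2))
E
```

```text
clock: 11.4
eef_pos: [432.5, -294.4, -4.1]
tcp_rot: [3.142, -0.0, -0.367]
contact_force: [-0.2, -0.9, 2.5]
opening: 0.719
[ 432.49055267 -294.37662967   -4.13877235] [-0.22 -0.86  2.49] [ 0.01  0.05 -0.03]
```

```bash
python3 -m inch '[{"gripper":0.064,"tx":0,"ty":0,"tz":0,"spin":0},{"gripper":0.066,"tx":0,"ty":0,"tz":0,"spin":0},{"gripper":0.075,"tx":0,"ty":0,"tz":0,"spin":0},{"gripper":0.085,"tx":0,"ty":0,"tz":0,"spin":0},{"gripper":0.085,"tx":0,"ty":0,"tz":-0.005,"spin":0},{"gripper":0.085,"tx":0,"ty":0,"tz":-0.02,"spin":0},{"gripper":0.085,"tx":0,"ty":0,"tz":-0.045,"spin":0},{"gripper":0.085,"tx":0,"ty":0,"tz":-0.045,"spin":0}]' 40
python3 - <<'E'
from rig import *; from h import *
f=grab_frame("wrist"); cv2.imwrite("pics/w11.png",f["pixels"][:,:,::-1]); s=sense(); print(s["opening"],s["eef_pos"])
E
```

```text
clock: 12.2
eef_pos: [431.6, -293.8, 111.8]
tcp_rot: [-3.141, 0.002, -0.367]
contact_force: [1.9, -0.9, 0.5]
opening: 0.994
0.9921117520403258 [ 435.40096418 -296.37001697  119.13427971]
```

View pics/w11.png

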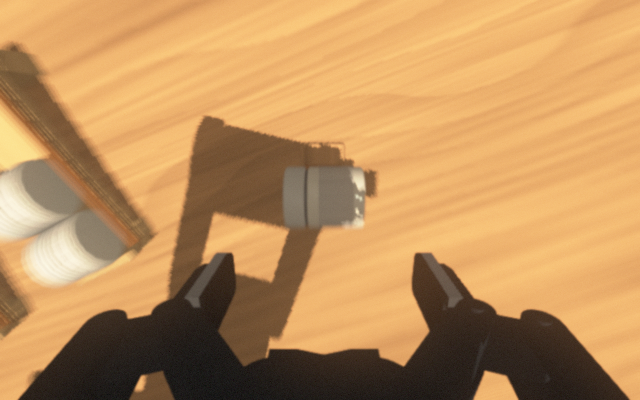

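Jar 1 lies on the cradle (wrist picture, (325,198)), centred on the board. Going to the delivery board for the wide new jar.

```bash
python3 -m inch '[{"gripper":0.085,"tx":0,"ty":0,"tz":-0.03,"spin":-7.2},{"gripper":0.085,"tx":0,"ty":0,"tz":-0.02,"spin":-7.2},{"gripper":0.085,"tx":0,"ty":0,"tz":0,"spin":-7.2},{"gripper":0.085,"tx":0,"ty":0,"tz":0,"spin":-7.2},{"gripper":0.085,"tx":0,"ty":0,"tz":0,"spin":-7.2},{"gripper":0.085,"tx":0,"ty":0,"tz":0,"spin":-7.1},{"gripper":0.085,"tx":0.0225,"ty":-0.0401,"tz":0,"spin":0},{"gripper":0.085,"tx":0.0225,"ty":-0.0401,"tz":0,"spin":0}]' 40
python3 -m inch '[{"gripper":0.085,"tx":0.0225,"ty":-0.0401,"tz":0,"spin":0},{"gripper":0.085,"tx":0.0225,"ty":-0.0401,"tz":0,"spin":0},{"gripper":0.085,"tx":0.0225,"ty":-0.0401,"tz":0,"spin":0},{"gripper":0.085,"tx":0.0225,"ty":-0.0401,"tz":0,"spin":0},{"gripper":0.085,"tx":0.0225,"ty":-0.0401,"tz":0,"spin":0},{"gripper":0.085,"tx":0.0225,"ty":-0.0401,"tz":0,"spin":0},{"gripper":0.085,"tx":0.0225,"ty":-0.0401,"tz":0,"spin":0},{"gripper":0.085,"tx":0.0225,"ty":-0.0401,"tz":0,"spin":0}]' 40
python3 -m inch '[{"gripper":0.085,"tx":0.0225,"ty":-0.0401,"tz":0,"spin":0},{"gripper":0.085,"tx":0.0225,"ty":-0.0401,"tz":0,"spin":0},{"gripper":0.085,"tx":0,"ty":0,"tz":0.01,"spin":0},{"gripper":0.085,"tx":0,"ty":0,"tz":0.01,"spin":0},{"gripper":0.085,"tx":0,"ty":0,"tz":0.01,"spin":0},{"gripper":0.085,"tx":0,"ty":0,"tz":0,"spin":0},{"gripper":0.085,"tx":0,"ty":0,"tz":0,"spin":0},{"gripper":0.085,"tx":0,"ty":0,"tz":0,"spin":0}]' 40
python3 - <<'E'
from rig import *; from h import *
f=grab_frame("wrist"); s=sense(); pickle.dump((f,s),open("w12.pkl","wb")); print(s["eef_pos"],s["tcp_rot"],s["clock"])
im=f["pixels"][:,:,::-1].copy(); p=(530.3,264.9,.382)
drawsegs(im,f,p,board_segs(150),(255,0,255),1,(0,0))
for lx,L in ((-31,62),(31,44)):
    c=pose(p,[(lx,0,37.7)])[0]; u=proj(f,cyl(c[0],c[1],37.7,p[2],L)); print(c,u.min(0).round(1),u.max(0).round(1)); cv2.polylines(im,[cv2.convexHull(u.astype(np.int32))],True,(0,200,0),1)
print(proj(f,[s["eef_pos"]]))
cv2.imwrite("pics/w12.png",im)
E
```

```text
clock: 13.05
eef_pos: [443.9, -202.8, 161.1]
tcp_rot: [3.141, -0.0, 0.383]
contact_force: [1.1, 0.3, -0.2]
opening: 0.998
clock: 13.85
eef_pos: [490.2, 163.8, 161.3]
tcp_rot: [3.141, -0.001, 0.385]
contact_force: [0.8, -0.9, 0.4]
opening: 0.998
clock: 14.65
eef_pos: [502.2, 252.4, 131.2]
tcp_rot: [-3.142, -0.0, 0.384]
contact_force: [0.1, 0.1, 1.6]
opening: 0.992
[502.29261595 252.61665086 131.3116419 ] [-3.14153616e+00 -7.96759550e-04  3.84167683e-01] 14.7
[501.53445093 253.34391128  37.7       ] [286.5 162.4] [361.5 217.7]
[559.06554907 276.45608872  37.7       ] [295.4  88.8] [352.8 149.7]
[[325.7076138 231.7562345]]
```

View pics/w12.png

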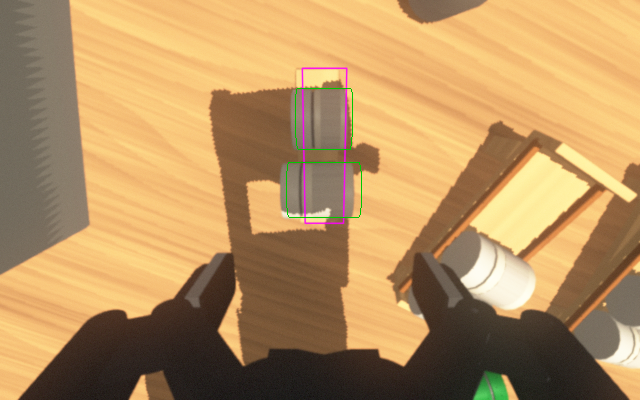

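The wrist picture shows the jars about 6 px left of the model from the far cameras; the wide jar spans columns 281–354. I'll trust the close view and shift 5 mm before descending.

```bash
python3 -m inch '[{"gripper":0.085,"tx":-0.0005,"ty":-0.0052,"tz":0.03,"spin":0},{"gripper":0.085,"tx":0,"ty":0,"tz":0.035,"spin":0},{"gripper":0.085,"tx":0,"ty":0,"tz":0.03,"spin":0},{"gripper":0.085,"tx":0,"ty":0,"tz":0.02,"spin":0},{"gripper":0.085,"tx":0,"ty":0,"tz":0.012,"spin":0},{"gripper":0.085,"tx":0,"ty":0,"tz":0.005,"spin":0},{"gripper":0.085,"tx":0,"ty":0,"tz":0,"spin":0},{"gripper":0.085,"tx":0,"ty":0,"tz":0,"spin":0}]' 40
python3 - <<'E'
from rig import *; from h import *
f=grab_frame("wrist"); s=sense(); print(s["eef_pos"],s["tcp_rot"],s["contact_force"])
cv2.imwrite("pics/w13.png",f["pixels"][:,:,::-1])
E
```

```text
clock: 15.5
eef_pos: [500.2, 258.0, -0.2]
tcp_rot: [-3.141, -0.002, 0.385]
contact_force: [0.0, 0.8, -0.5]
opening: 0.995
[ 5.00251941e+02  2.58078136e+02 -1.26696900e-01] [-3.14141542e+00 -1.79012572e-03  3.85070948e-01] [-0.84244669 -0.11954894  0.49651925]
```

View pics/w13.png

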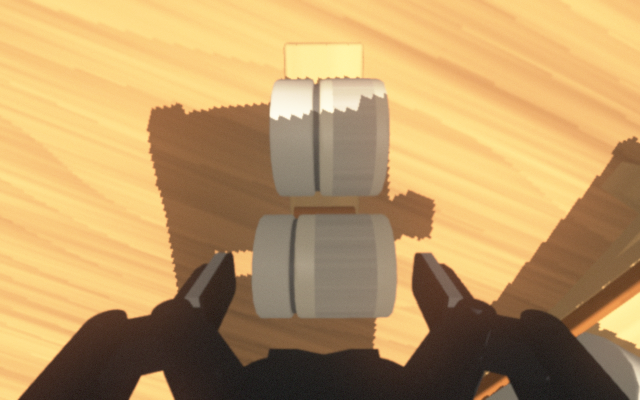

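```bash
python3 -m inch '[{"gripper":0.085,"tx":0,"ty":0,"tz":0.0035,"spin":0},{"gripper":0.07,"tx":0,"ty":0,"tz":0,"spin":0},{"gripper":0.06,"tx":0,"ty":0,"tz":0,"spin":0},{"gripper":0.056,"tx":0,"ty":0,"tz":0,"spin":0},{"gripper":0.056,"tx":0,"ty":0,"tz":0,"spin":0},{"gripper":0.056,"tx":0,"ty":0,"tz":0,"spin":0},{"gripper":0.056,"tx":0,"ty":0,"tz":0,"spin":0},{"gripper":0.056,"tx":0,"ty":0,"tz":-0.01,"spin":0}]' 40
python3 -m inch '[{"gripper":0.056,"tx":0,"ty":0,"tz":-0.02,"spin":0},{"gripper":0.056,"tx":0,"ty":0,"tz":-0.04,"spin":0},{"gripper":0.056,"tx":0,"ty":0,"tz":-0.04,"spin":0},{"gripper":0.056,"tx":0,"ty":0,"tz":-0.04,"spin":0},{"gripper":0.056,"tx":0,"ty":0,"tz":-0.01,"spin":7.6},{"gripper":0.056,"tx":0,"ty":0,"tz":0,"spin":7.6},{"gripper":0.056,"tx":0,"ty":0,"tz":0,"spin":7.6},{"gripper":0.056,"tx":0,"ty":0,"tz":0,"spin":7.5}]' 40
python3 - <<'E'
from rig import *
s=sense(); print(s["opening"],s["eef_pos"],s["tcp_rot"],s["contact_force"])
E
```

```text
clock: 16.35
eef_pos: [498.5, 257.2, 4.6]
tcp_rot: [3.141, 0.002, 0.385]
contact_force: [0.6, -0.2, -1.0]
opening: 0.717
clock: 17.15
eef_pos: [499.4, 257.5, 156.0]
tcp_rot: [-3.141, -0.0, -0.149]
contact_force: [0.6, 0.5, -0.8]
opening: 0.721
0.7214530607637009 [499.35353759 257.53512509 155.95445379] [-3.14146618e+00 -4.71036553e-04 -1.49142706e-01] [ 0.58963663  0.49474537 -0.81442147]
```

```bash
python3 -m inch '[{"gripper":0.056,"tx":0.0176,"ty":0.0418,"tz":0,"spin":0},{"gripper":0.056,"tx":0.0176,"ty":0.0418,"tz":0,"spin":0},{"gripper":0.056,"tx":0.0176,"ty":0.0418,"tz":0,"spin":0},{"gripper":0.056,"tx":0.0176,"ty":0.0418,"tz":0.02,"spin":0},{"gripper":0.056,"tx":0,"ty":0,"tz":0.03,"spin":0},{"gripper":0.056,"tx":0,"ty":0,"tz":0.02,"spin":0},{"gripper":0.056,"tx":0,"ty":0,"tz":0,"spin":0},{"gripper":0.056,"tx":0,"ty":0,"tz":0,"spin":0}]' 40
python3 - <<'E'
from rig import *; from h import *
f=grab_frame("wrist"); s=sense(); pickle.dump((f,s),open("w14.pkl","wb")); print(s["eef_pos"],s["tcp_rot"],s["contact_force"])
im=f["pixels"][:,:,::-1].copy(); cv2.imwrite("pics/w14.png",im)
g=grab_frame("scene"); cv2.imwrite("pics/s14.png",cv2.resize(g["pixels"][100:225,270:390,::-1],None,fx=4.8,fy=4.8,interpolation=cv2.INTER_CUBIC))
E
```

```text
clock: 17.95
eef_pos: [545.2, 82.2, 85.8]
tcp_rot: [3.141, 0.0, -0.144]
contact_force: [-0.4, 0.8, -0.3]
opening: 0.722
[545.7697676   82.40107492  86.37581303] [-3.14133030e+00 -1.06237921e-03 -1.43317325e-01] [ 0.06380957  0.32744164 -0.30015464]
```

View pics/w14.png

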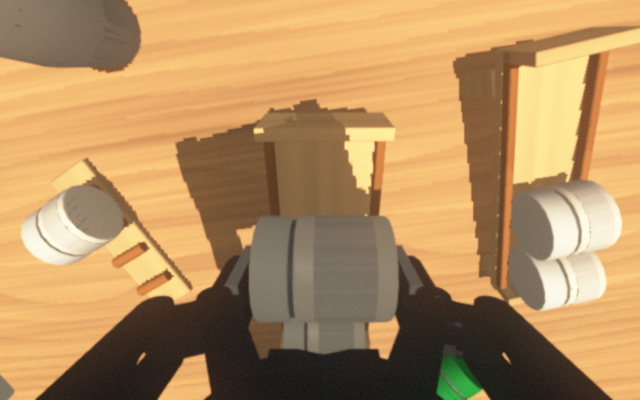

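View pics/s14.png

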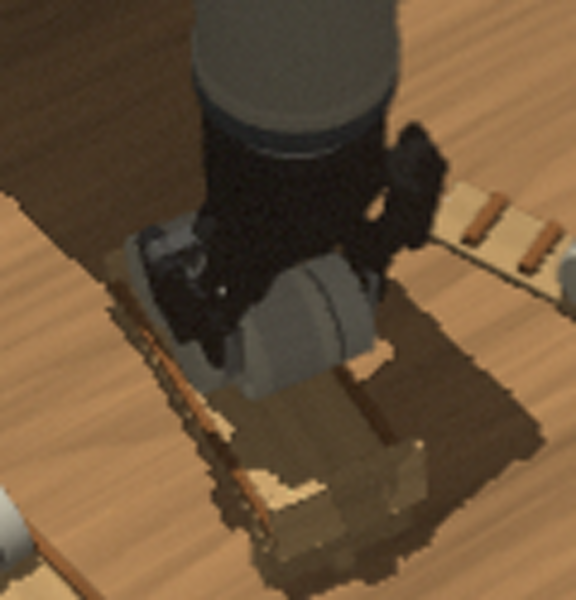

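```bash
python3 - <<'E'
from h import *
f,s=pickle.load(open("w14.pkl","rb"))
p=(515.5,86.2,-.143)
im=cv2.resize(f["pixels"][90:360,220:430,::-1],None,fx=3.8,fy=2.2,interpolation=cv2.INTER_CUBIC)
for y in (39.5,33.5,-33.5,-39.5):
    for z in (9,0):
        a=[sl(x,z) for x in (150,185)]; print(y,z,proj(f,pose(p,[(q[0],y,q[1]) for q in a])).round(1).tolist())
a=sl(185,32); print(proj(f,pose(p,[(a[0],y,a[1]) for y in (39.5,-39.5)])))
im=cv2.resize(f["pixels"][90:230,230:420,::-1],None,fx=4.2,fy=4.2,interpolation=cv2.INTER_CUBIC); im=cv2.convertScaleAbs(im,alpha=1.5)
for i in range(0,190,10): cv2.line(im,(int(i*4.2),0),(int(i*4.2),8 if i%50 else 20),(0,0,255),1)
cv2.imwrite("pics/w14z.png",im)
E
```

```text
39.5 9 [[268.3, 180.9], [263.7, 130.4]]
39.5 0 [[270.3, 175.6], [266.0, 126.7]]
33.5 9 [[277.1, 180.9], [273.2, 130.3]]
33.5 0 [[278.8, 175.6], [275.2, 126.6]]
-33.5 9 [[375.3, 180.7], [379.4, 130.1]]
-33.5 0 [[373.4, 175.4], [377.2, 126.5]]
-39.5 9 [[384.1, 180.7], [388.9, 130.1]]
-39.5 0 [[381.8, 175.4], [386.3, 126.5]]
[[256.63804377 141.35649829]
 [396.63949838 141.11899759]]
```

View pics/w14z.png

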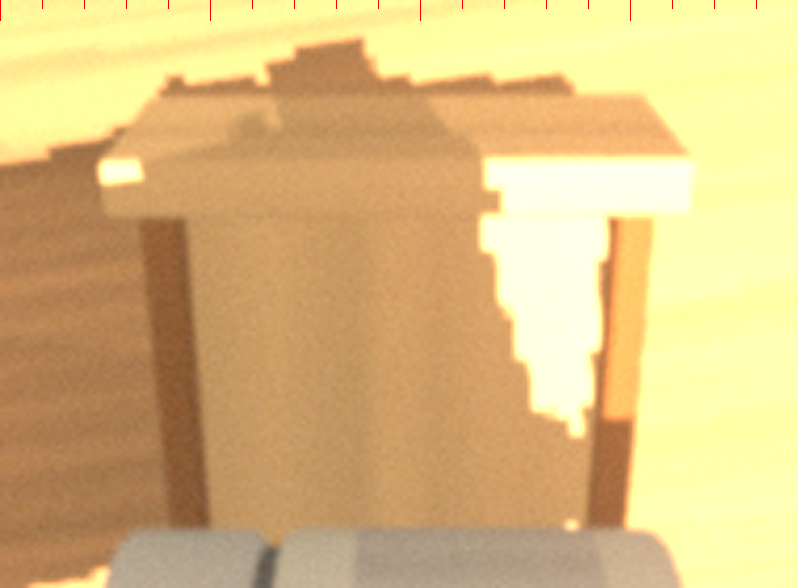

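```bash
python3 -m inch '[{"gripper":0.056,"tx":0,"ty":0.0008,"tz":0.025,"spin":0},{"gripper":0.056,"tx":0,"ty":0,"tz":0.014,"spin":0},{"gripper":0.056,"tx":0,"ty":0,"tz":0.009,"spin":0},{"gripper":0.056,"tx":0,"ty":0,"tz":0.004,"spin":0},{"gripper":0.056,"tx":0,"ty":0,"tz":0.003,"spin":0},{"gripper":0.056,"tx":0,"ty":0,"tz":0.001,"spin":0},{"gripper":0.056,"tx":0,"ty":0,"tz":0,"spin":0},{"gripper":0.056,"tx":0,"ty":0,"tz":0,"spin":0}]' 40
python3 - <<'E'
from rig import *; from h import *
f=grab_frame("wrist"); s=sense(); print(s["eef_pos"],s["tcp_rot"],s["contact_force"],s["wrist_torque"])
im=f["pixels"][:,:,::-1].copy(); cv2.imwrite("pics/w15.png",im)
E
```

```text
clock: 18.85
eef_pos: [545.4, 81.4, 29.7]
tcp_rot: [-3.141, -0.001, -0.144]
contact_force: [-0.7, -0.5, -0.2]
opening: 0.724
[545.36390192  81.36724858  29.66970272] [-3.14142359e+00 -6.62563993e-04 -1.43721347e-01] [ 0.38835104  0.62909882 -1.02106185] [ 0.00576643 -0.0036534   0.00867479]
```

View pics/w15.png

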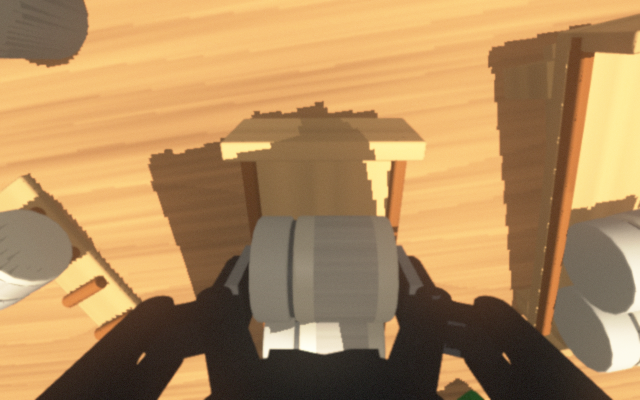

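```bash
python3 -m inch '[{"gripper":0.056,"tx":0,"ty":0,"tz":0.001,"spin":0},{"gripper":0.056,"tx":0,"ty":0,"tz":0.0005,"spin":0},{"gripper":0.056,"tx":0,"ty":0,"tz":0.0005,"spin":0},{"gripper":0.056,"tx":0,"ty":0,"tz":0,"spin":0},{"gripper":0.056,"tx":0,"ty":0,"tz":0,"spin":0},{"gripper":0.056,"tx":0,"ty":0,"tz":0,"spin":0},{"gripper":0.056,"tx":0,"ty":0,"tz":0,"spin":0},{"gripper":0.056,"tx":0,"ty":0,"tz":0,"spin":0}]' 40
```

```text
clock: 19.7
eef_pos: [545.1, 81.4, 27.3]
tcp_rot: [-3.142, -0.0, -0.144]
contact_force: [-0.0, -1.0, -1.8]
opening: 0.717
```

```bash
python3 -m inch '[{"gripper":0.056,"tx":0,"ty":0,"tz":0.0005,"spin":0},{"gripper":0.062,"tx":0,"ty":0,"tz":0,"spin":0},{"gripper":0.064,"tx":0,"ty":0,"tz":0,"spin":0},{"gripper":0.066,"tx":0,"ty":0,"tz":0,"spin":0},{"gripper":0.07,"tx":0,"ty":0,"tz":0,"spin":0},{"gripper":0.08,"tx":0,"ty":0,"tz":0,"spin":0},{"gripper":0.085,"tx":0,"ty":0,"tz":0,"spin":0},{"gripper":0.085,"tx":0,"ty":0,"tz":-0.01,"spin":0}]' 40
python3 - <<'E'
from rig import *; from h import *
f=grab_frame("wrist"); s=sense(); print(s["opening"],s["eef_pos"],s["contact_force"])
cv2.imwrite("pics/w16.png",f["pixels"][:,:,::-1])
E
```

```text
clock: 20.5
eef_pos: [544.0, 81.2, 36.1]
tcp_rot: [3.141, 0.002, -0.144]
contact_force: [-0.4, -0.3, 1.0]
opening: 0.995
0.994667912295359 [545.48842538  81.40129016  38.28926221] [0.43216769 0.33848559 1.15566444]
```

View pics/w16.png

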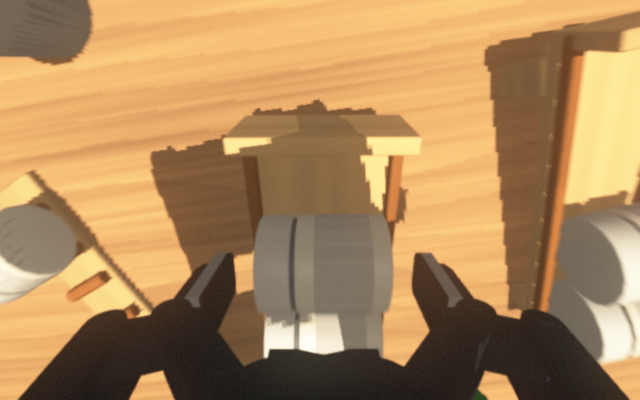

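```bash
python3 -m inch '[{"gripper":0.085,"tx":0,"ty":0,"tz":-0.035,"spin":0},{"gripper":0.085,"tx":0,"ty":0,"tz":-0.045,"spin":0},{"gripper":0.085,"tx":0,"ty":0,"tz":-0.025,"spin":-7.6},{"gripper":0.085,"tx":0,"ty":0,"tz":0,"spin":-7.6},{"gripper":0.085,"tx":0,"ty":0,"tz":0,"spin":-7.6},{"gripper":0.085,"tx":0,"ty":0,"tz":0,"spin":-7.5},{"gripper":0.085,"tx":0.0173,"ty":-0.0361,"tz":0,"spin":0},{"gripper":0.085,"tx":0.0173,"ty":-0.0361,"tz":0,"spin":0}]' 40
python3 -m inch '[{"gripper":0.085,"tx":0.0173,"ty":-0.0361,"tz":0,"spin":0},{"gripper":0.085,"tx":0.0173,"ty":-0.0361,"tz":0,"spin":0},{"gripper":0.085,"tx":0.0173,"ty":-0.0361,"tz":0,"spin":0},{"gripper":0.085,"tx":0,"ty":0,"tz":0.02,"spin":0},{"gripper":0.085,"tx":0,"ty":0,"tz":0.03,"spin":0},{"gripper":0.085,"tx":0,"ty":0,"tz":0.02,"spin":0},{"gripper":0.085,"tx":0,"ty":0,"tz":0,"spin":0},{"gripper":0.085,"tx":0,"ty":0,"tz":0,"spin":0}]' 40
python3 - <<'E'
from rig import *; from h import *
f=grab_frame("wrist"); s=sense(); pickle.dump((f,s),open("w17.pkl","wb")); print(s["opening"],s["eef_pos"],s["tcp_rot"])
cv2.imwrite("pics/w17.png",f["pixels"][:,:,::-1])
f=grab_frame("top"); cv2.imwrite("pics/t17.png",f["pixels"][:,:,::-1])
E
```

```text
clock: 21.35
eef_pos: [550.4, 161.5, 142.6]
tcp_rot: [3.141, -0.001, 0.383]
contact_force: [0.6, 0.7, -0.1]
opening: 0.996
clock: 22.15
eef_pos: [557.6, 281.2, 72.4]
tcp_rot: [-3.142, -0.0, 0.385]
contact_force: [1.3, 1.0, 0.1]
opening: 0.989
1.0017436538758537 [558.16048622 281.41588371  73.0999521 ] [-3.14146735e+00 -1.49091752e-03  3.85048976e-01]
```

View pics/w17.png

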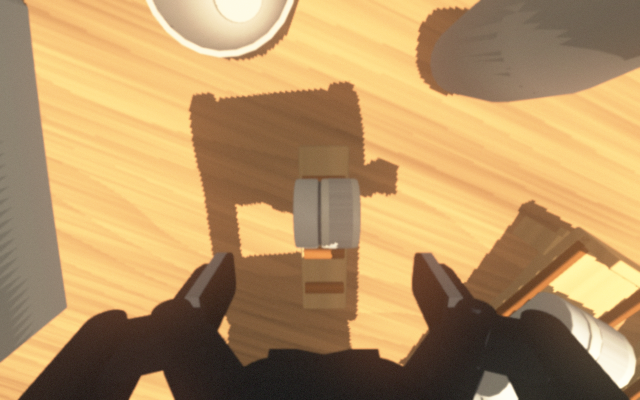

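View pics/t17.png

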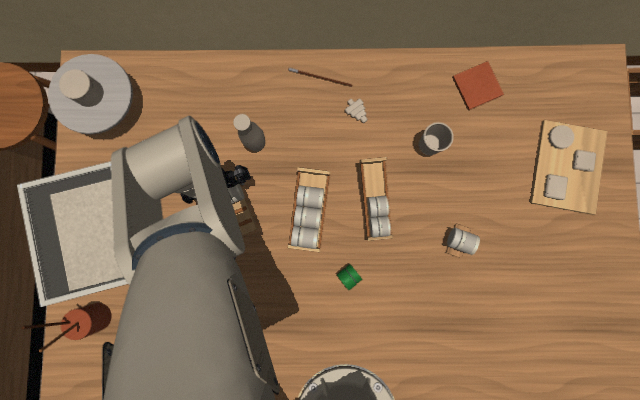

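```bash
python3 - <<'E'
from h import *
f,s=pickle.load(open("w17.pkl","rb")); t=s["eef_pos"]
for dx in (0,-4):
    u=proj(f,cyl(t[0]+dx*.927,t[1]+dx*.376,37.7,.385,44)); print(u.min(0),u.max(0))
E
python3 -m inch '[{"gripper":0.085,"tx":0,"ty":0.0005,"tz":0.025,"spin":0},{"gripper":0.085,"tx":0,"ty":0,"tz":0.02,"spin":0},{"gripper":0.085,"tx":0,"ty":0,"tz":0.014,"spin":0},{"gripper":0.085,"tx":0,"ty":0,"tz":0.01,"spin":0},{"gripper":0.085,"tx":0,"ty":0,"tz":0.006,"spin":0},{"gripper":0.08,"tx":0,"ty":0,"tz":0,"spin":0},{"gripper":0.07,"tx":0,"ty":0,"tz":0,"spin":0},{"gripper":0.06,"tx":0,"ty":0,"tz":0,"spin":0}]' 40
python3 - <<'E'
from rig import *; from h import *
f=grab_frame("wrist"); s=sense(); print(s["opening"],s["eef_pos"],s["tcp_rot"],s["contact_force"])
cv2.imwrite("pics/w18.png",f["pixels"][:,:,::-1])
E
```

```text
[291.61227489 177.01167996] [360.04723761 246.51231664]
[291.81501694 182.35564889] [359.833322   251.57258475]
clock: 23.05
eef_pos: [558.1, 280.9, -2.5]
tcp_rot: [-3.141, -0.001, 0.385]
contact_force: [0.1, 0.4, 0.4]
opening: 0.703
0.7026714011516748 [558.06778224 280.90485125  -2.50465963] [-3.14150505e+00 -1.10105185e-03  3.85134483e-01] [-0.45222268 -0.67102806 -0.97042266]
```

View pics/w18.png

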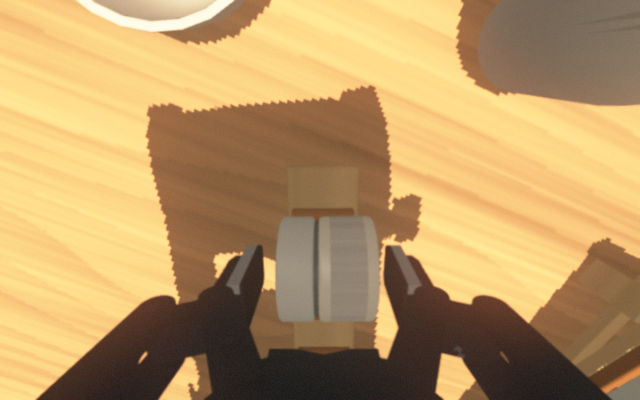

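```bash
python3 -m inch '[{"gripper":0.05,"tx":0,"ty":0.001,"tz":0.001,"spin":0},{"gripper":0.044,"tx":0,"ty":0,"tz":0,"spin":0},{"gripper":0.038,"tx":0,"ty":0,"tz":0,"spin":0},{"gripper":0.038,"tx":0,"ty":0,"tz":0,"spin":0},{"gripper":0.038,"tx":0,"ty":0,"tz":0,"spin":0},{"gripper":0.038,"tx":0,"ty":0,"tz":0,"spin":0},{"gripper":0.038,"tx":0,"ty":0,"tz":0,"spin":0},{"gripper":0.038,"tx":0,"ty":0,"tz":0,"spin":0}]' 40
python3 - <<'E'
from rig import *
s=sense(); print(s["opening"]*85.4,s["eef_pos"],s["contact_force"])
E
```

```text
clock: 23.9
eef_pos: [558.1, 279.6, -3.9]
tcp_rot: [3.141, -0.0, 0.385]
contact_force: [0.4, -1.8, 6.0]
opening: 0.507
43.282490625850784 [558.14762581 279.64735679  -3.92427237] [ 0.38879892 -1.82192038  6.00913358]
```

```bash
python3 -m inch '[{"gripper":0.038,"tx":0,"ty":0,"tz":-0.008,"spin":0},{"gripper":0.038,"tx":0,"ty":0,"tz":-0.02,"spin":0},{"gripper":0.038,"tx":0,"ty":0,"tz":-0.035,"spin":0},{"gripper":0.038,"tx":0,"ty":0,"tz":-0.04,"spin":0},{"gripper":0.038,"tx":0,"ty":0,"tz":-0.037,"spin":0},{"gripper":0.038,"tx":0,"ty":0,"tz":0,"spin":5.6},{"gripper":0.038,"tx":0,"ty":0,"tz":0,"spin":5.6},{"gripper":0.038,"tx":0,"ty":0,"tz":0,"spin":5.5}]' 40
python3 -m inch '[{"gripper":0.038,"tx":-0.0026,"ty":0.0445,"tz":0,"spin":0},{"gripper":0.038,"tx":-0.0026,"ty":0.0445,"tz":0,"spin":0},{"gripper":0.038,"tx":-0.0026,"ty":0.0445,"tz":0,"spin":0},{"gripper":0.038,"tx":-0.0026,"ty":0.0445,"tz":0,"spin":0},{"gripper":0.038,"tx":-0.0026,"ty":0.0445,"tz":0,"spin":0},{"gripper":0.038,"tx":-0.0026,"ty":0.0445,"tz":0,"spin":0},{"gripper":0.038,"tx":-0.0026,"ty":0.0445,"tz":0,"spin":0},{"gripper":0.038,"tx":-0.0026,"ty":0.0445,"tz":0,"spin":0}]' 40
python3 -m inch '[{"gripper":0.038,"tx":0,"ty":0,"tz":0.02,"spin":0},{"gripper":0.038,"tx":0,"ty":0,"tz":0.02,"spin":0},{"gripper":0.038,"tx":0,"ty":0,"tz":0.01,"spin":0},{"gripper":0.038,"tx":0,"ty":0,"tz":0,"spin":0},{"gripper":0.038,"tx":0,"ty":0,"tz":0,"spin":0},{"gripper":0.038,"tx":0,"ty":0,"tz":0,"spin":0},{"gripper":0.038,"tx":0,"ty":0,"tz":0,"spin":0},{"gripper":0.038,"tx":0,"ty":0,"tz":0,"spin":0}]' 40
python3 - <<'E'
from rig import *; from h import *
f=grab_frame("wrist"); s=sense(); pickle.dump((f,s),open("w19.pkl","wb")); print(s["opening"],s["eef_pos"],s["tcp_rot"],s["contact_force"])
cv2.imwrite("pics/w19.png",f["pixels"][:,:,::-1])
E
```

```text
clock: 24.7
eef_pos: [557.8, 279.9, 136.5]
tcp_rot: [-3.141, -0.0, 0.09]
contact_force: [0.3, 0.2, -0.7]
opening: 0.511
clock: 25.5
eef_pos: [570.2, -78.2, 136.1]
tcp_rot: [-3.141, -0.0, 0.094]
contact_force: [0.9, -0.2, -1.5]
opening: 0.512
clock: 26.3
eef_pos: [571.0, -76.5, 86.4]
tcp_rot: [3.141, -0.001, 0.094]
contact_force: [0.3, -0.3, -0.3]
opening: 0.51
0.5081480924453355 [570.85339988 -76.54154555  86.27458762] [ 3.14143639e+00 -7.42470415e-04  9.39273436e-02] [0.26098089 0.66328285 0.35888221]
```

View pics/w19.png

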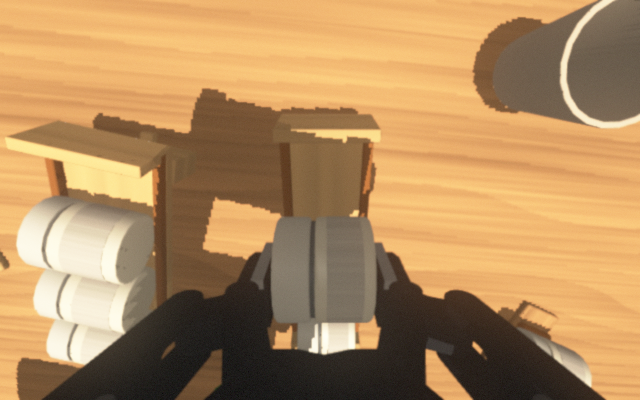

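```bash
python3 - <<'E'
from h import *
f,s=pickle.load(open("w19.pkl","rb"))
p=(541,-80,.094)
for y in (30.5,24.5,-24.5,-30.5):
    a=[sl(x,9) for x in (150,185)]; print(y,proj(f,pose(p,[(q[0],y,q[1]) for q in a])).round(1).tolist())
a=sl(185,32); print(proj(f,pose(p,[(a[0],y,a[1]) for y in (30.5,-30.5)])))
im=cv2.resize(f["pixels"][90:230,230:420,::-1],None,fx=4.2,fy=4.2,interpolation=cv2.INTER_CUBIC); im=cv2.convertScaleAbs(im,alpha=1.5)
for i in range(0,190,10): cv2.line(im,(int(i*4.2),0),(int(i*4.2),8 if i%50 else 20),(0,0,255),1)
cv2.imwrite("pics/w19z.png",im)
E
```

```text
30.5 [[282.3, 181.5], [278.9, 131.2]]
24.5 [[291.0, 181.5], [288.3, 131.2]]
-24.5 [[362.6, 181.4], [365.7, 131.1]]
-30.5 [[371.3, 181.4], [375.2, 131.1]]
[[273.62057602 142.2009593 ]
 [381.24190414 142.08247078]]
```

View pics/w19z.png

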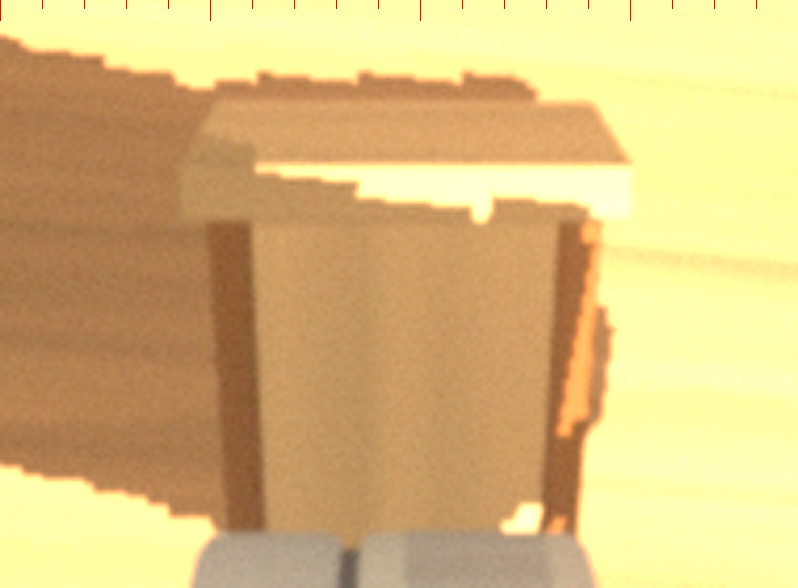

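```bash
python3 - <<'E'
from h import *
f,s=pickle.load(open("w19.pkl","rb"))
im=cv2.resize(f["pixels"][200:340,255:395,::-1],None,fx=4.2,fy=4.2,interpolation=cv2.INTER_CUBIC); im=cv2.convertScaleAbs(im,alpha=1.8)
cv2.imwrite("pics/w19j.png",im)
E
```

```text
(no output)
```

View pics/w19j.png

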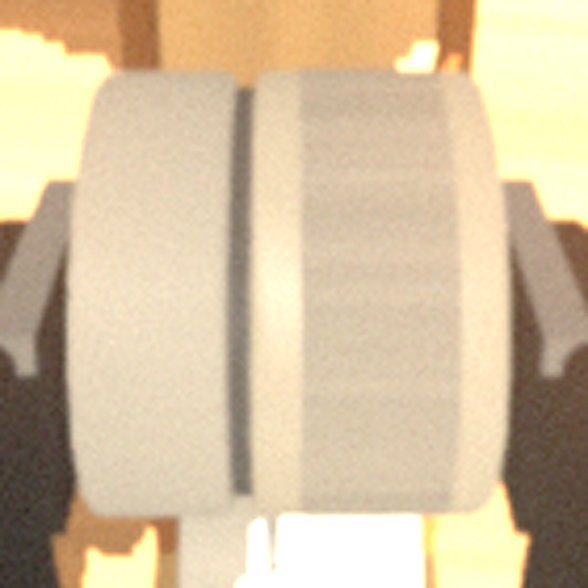

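```bash
python3 -m inch '[{"gripper":0.038,"tx":0,"ty":0.0015,"tz":0.025,"spin":0},{"gripper":0.038,"tx":0,"ty":0,"tz":0.014,"spin":0},{"gripper":0.038,"tx":0,"ty":0,"tz":0.009,"spin":0},{"gripper":0.038,"tx":0,"ty":0,"tz":0.005,"spin":0},{"gripper":0.038,"tx":0,"ty":0,"tz":0.003,"spin":0},{"gripper":0.038,"tx":0,"ty":0,"tz":0.001,"spin":0},{"gripper":0.038,"tx":0,"ty":0,"tz":0,"spin":0},{"gripper":0.038,"tx":0,"ty":0,"tz":0,"spin":0}]' 40
python3 - <<'E'
from rig import *; from h import *
f=grab_frame("wrist"); s=sense(); print(s["eef_pos"],s["tcp_rot"],s["contact_force"],s["wrist_torque"])
im=f["pixels"][:,:,::-1].copy(); cv2.imwrite("pics/w20.png",im)
E
```

```text
clock: 27.15
eef_pos: [571.1, -78.2, 29.2]
tcp_rot: [3.141, -0.001, 0.094]
contact_force: [0.1, -0.3, -0.2]
opening: 0.509
[571.02525577 -78.1782693   29.23732732] [ 3.14142513e+00 -7.23284765e-04  9.37283709e-02] [ 0.29504932  0.08536318 -0.84010794] [-0.00180058  0.01106282 -0.03937362]
```

View pics/w20.png

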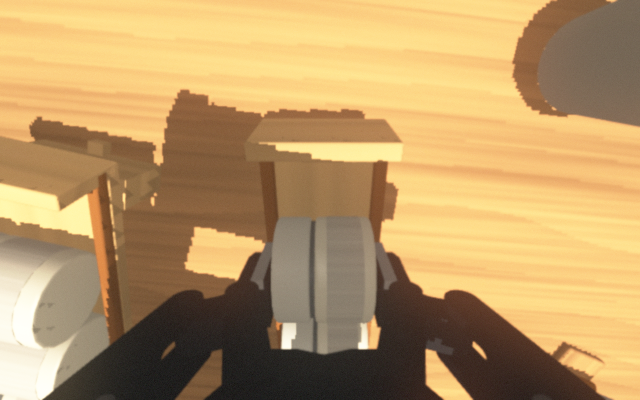

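Between the guides (inner edges at about columns 276 and 372), with no contact yet. Lowering the last 2 mm, then a slow release.

```bash
python3 -m inch '[{"gripper":0.038,"tx":0,"ty":0,"tz":0.001,"spin":0},{"gripper":0.038,"tx":0,"ty":0,"tz":0.0005,"spin":0},{"gripper":0.038,"tx":0,"ty":0,"tz":0.0005,"spin":0},{"gripper":0.038,"tx":0,"ty":0,"tz":0,"spin":0},{"gripper":0.038,"tx":0,"ty":0,"tz":0,"spin":0},{"gripper":0.038,"tx":0,"ty":0,"tz":0,"spin":0},{"gripper":0.038,"tx":0,"ty":0,"tz":0,"spin":0},{"gripper":0.038,"tx":0,"ty":0,"tz":0,"spin":0}]' 40
```

```text
clock: 28.0
eef_pos: [570.8, -78.2, 27.2]
tcp_rot: [3.142, -0.0, 0.094]
contact_force: [-3.1, 0.7, 6.0]
opening: 0.51
```

```bash
python3 -m inch '[{"gripper":0.038,"tx":0,"ty":0,"tz":-0.0004,"spin":0},{"gripper":0.044,"tx":0,"ty":0,"tz":0,"spin":0},{"gripper":0.046,"tx":0,"ty":0,"tz":0,"spin":0},{"gripper":0.048,"tx":0,"ty":0,"tz":0,"spin":0},{"gripper":0.054,"tx":0,"ty":0,"tz":0,"spin":0},{"gripper":0.07,"tx":0,"ty":0,"tz":0,"spin":0},{"gripper":0.085,"tx":0,"ty":0,"tz":0,"spin":0},{"gripper":0.085,"tx":0,"ty":0,"tz":0,"spin":0}]' 40
python3 - <<'E'
from rig import *; from h import *
f=grab_frame("wrist"); s=sense(); print(s["opening"],s["eef_pos"],s["contact_force"])
cv2.imwrite("pics/w21.png",f["pixels"][:,:,::-1])
E
```

```text
clock: 28.8
eef_pos: [570.7, -78.1, 27.2]
tcp_rot: [-3.142, 0.0, 0.094]
contact_force: [0.0, -0.2, 0.2]
opening: 0.991
0.9919196167293576 [570.71830818 -78.13727872  27.2061936 ] [ 0.51207225  0.59644745 -0.25411514]
```

View pics/w21.png

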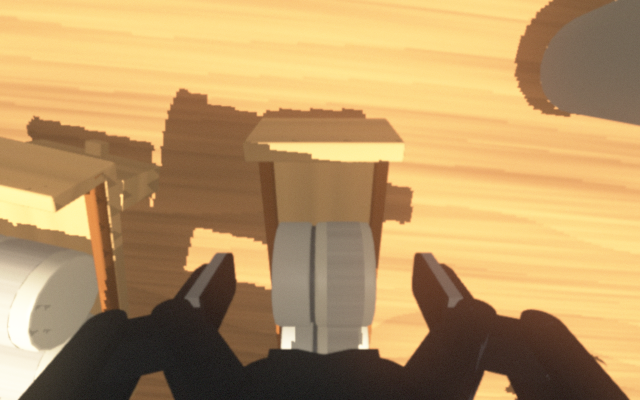

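Released, and the jar rolled forward a little. Retracting upward and away, then checking everything.

```bash
python3 -m inch '[{"gripper":0.085,"tx":0,"ty":0,"tz":-0.01,"spin":0},{"gripper":0.085,"tx":0,"ty":0,"tz":-0.03,"spin":0},{"gripper":0.085,"tx":0,"ty":0,"tz":-0.045,"spin":0},{"gripper":0.085,"tx":0,"ty":0,"tz":-0.045,"spin":0},{"gripper":0.085,"tx":-0.045,"ty":0.02,"tz":-0.01,"spin":0},{"gripper":0.085,"tx":-0.045,"ty":0.02,"tz":0,"spin":0},{"gripper":0.085,"tx":-0.045,"ty":0.02,"tz":0,"spin":0},{"gripper":0.085,"tx":-0.045,"ty":0.02,"tz":0,"spin":0}]' 40
python3 -m inch '[{"gripper":0.085,"tx":0,"ty":0.04,"tz":-0.02,"spin":0},{"gripper":0.085,"tx":0,"ty":0.04,"tz":-0.02,"spin":0},{"gripper":0.085,"tx":0,"ty":0.04,"tz":-0.02,"spin":0},{"gripper":0.085,"tx":0,"ty":0.04,"tz":0,"spin":0},{"gripper":0.085,"tx":0,"ty":0.04,"tz":0,"spin":0},{"gripper":0.085,"tx":0,"ty":0,"tz":0,"spin":0},{"gripper":0.085,"tx":0,"ty":0,"tz":0,"spin":0},{"gripper":0.085,"tx":0,"ty":0,"tz":0,"spin":0}]' 40
python3 - <<'E'
from rig import *; from h import *
s=sense(); print(s["eef_pos"],s["contact_force"],s["clock"])
for n in ("top","scene"):
    f=grab_frame(n); cv2.imwrite(f"pics/{n}22.png",f["pixels"][:,:,::-1])
    a=cv2.absdiff(f["pixels"],pickle.load(open("m0.pkl","rb"))[n]["pixels"]).max(2)
    if n=="top":
        for nm,(c,r) in dict(vase=(250,135),bowl=(187,148),cup=(437,138),orn=(357,110)).items(): print(nm,a[r-22:r+22,c-25:c+25].max(), (a[r-22:r+22,c-25:c+25]>25).sum())
        cv2.imwrite("pics/topz22.png",cv2.resize(f["pixels"][150:270,280:480,::-1],None,fx=4,fy=4,interpolation=cv2.INTER_CUBIC))
E
```

```text
clock: 29.65
eef_pos: [397.7, -175.0, 168.0]
tcp_rot: [3.141, -0.001, 0.095]
contact_force: [0.2, -1.2, 0.5]
opening: 0.995
clock: 30.45
eef_pos: [417.6, -372.7, 227.3]
tcp_rot: [-3.141, 0.0, 0.094]
contact_force: [0.6, -0.3, -0.7]
opening: 0.994
[ 417.56090757 -372.72470785  227.26527143] [ 0.60430367 -0.32271041 -0.66800407] 30.45
vase 12 0
bowl 13 0
cup 13 0
orn 12 0
```

View pics/topz22.png

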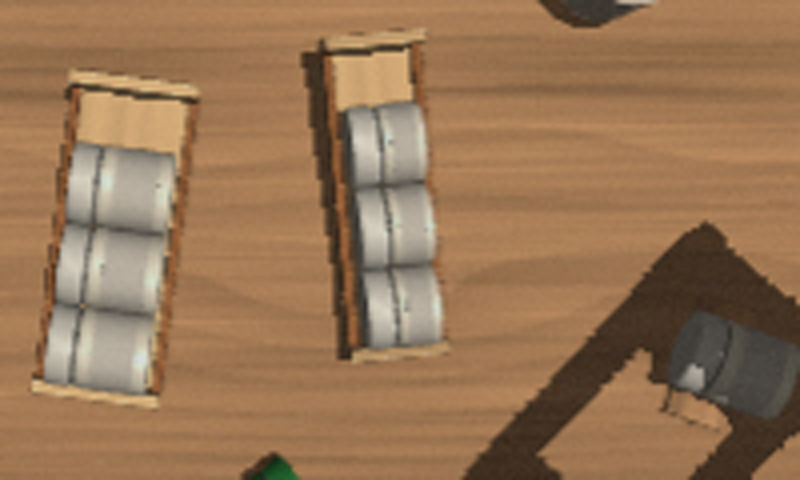

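View pics/scene22.png

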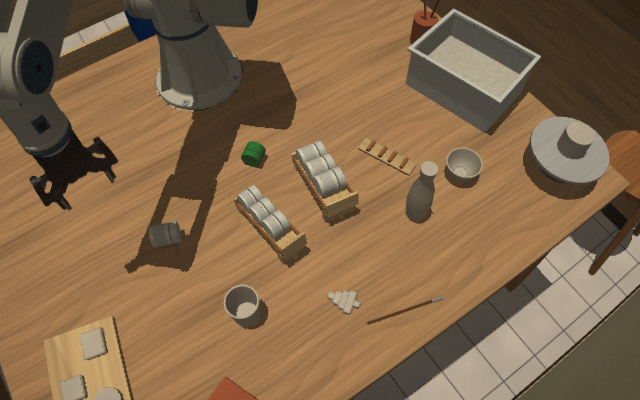

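Both lanes hold three jars packed against their stops, the cradle jar lies at (165,235) in the scene view, and the bystanders are unchanged pixel for pixel. One numeric check of the cradle and lane jars before handing in.

```bash
python3 - <<'E'
from rig import *; from h import *
f={c:grab_frame(c) for c in ("top","scene")}
cand={"cradle":(434,-291,37.7,-.37,62,(436.2,-290.5),(432.6,-290.3)),"slim2":(567,-77,68.3,.094,44,None,None),"wide2":(542,83,68.3,-.143,62,None,None)}
M={}
for c in f:
    for n in ("wide_jar1","slim_jar1"):
        M[c,n]=masks_of(c,n); 
for k,(x,y,z,yaw,L,_,_) in cand.items():
    for c in f:
        u=proj(f[c],[(x,y,z+8)])[0]
        ds=[d for d in M[c,"wide_jar1"]+M[c,"slim_jar1"] if np.hypot(*(np.array(d["centre"])[::-1]-u))<12]
        if not ds: print(k,c,"none"); continue
        m=ds[0]["pixels"]
        def cost(p): h=hullmask(f[c],cyl(p[0],p[1],z,p[2],L)); return np.abs(h-m).sum()/m.sum()
        x0=np.array([x,y,yaw]); r=minimize(cost,x0,method="Nelder-Mead",options=dict(initial_simplex=np.array([x0,x0+[6,0,0],x0+[0,6,0],x0+[0,0,.1]])))
        print(k,c,r.x.round(2),round(r.fun,2),cand[k][5:] if k=="cradle" else "")
E
```

```text
cradle top [ 4.3498e+02 -2.9458e+02 -4.3000e-01] 0.17 ((436.2, -290.5), (432.6, -290.3))
cradle scene [ 4.3056e+02 -2.9340e+02 -2.4000e-01] 0.16 ((436.2, -290.5), (432.6, -290.3))
slim2 top none
slim2 scene none
wide2 top none
wide2 scene none
```

```bash
python3 - <<'E'
from rig import *; from h import *
f=grab_frame("wrist"); s=sense()
p=(434,-291,-.368)
D=edt(f); r=fitsegs([(f,D)],[sample(board_segs(80)[0:1]+board_segs(80)[2:3]+board_segs(80)[1:2])],p); print(r.x,r.fun)
u=proj(f,[(434,-291,30)])[0].astype(int); x,y=u-[60,50]
im=cv2.resize(f["pixels"][y:y+100,x:x+120,::-1],None,fx=6,fy=6,interpolation=cv2.INTER_CUBIC); im=cv2.convertScaleAbs(im,alpha=1.6)
drawsegs(im,f,p,board_segs(80),(255,0,255),6,(x,y))
for q,col in (((434,-291),(255,255,0)),((432.6,-294.5),(0,255,0))):
    h=cv2.convexHull(((proj(f,cyl(q[0],q[1],37.7,-.368,62))+.5-[x,y])*6).astype(np.int32)); cv2.polylines(im,[h],True,col,1)
cv2.imwrite("pics/w23.png",im)
E
```

```text
[ 4.33386966e+02 -3.04008933e+02 -3.80010377e-01] 1.362678050994873
```

View pics/w23.png

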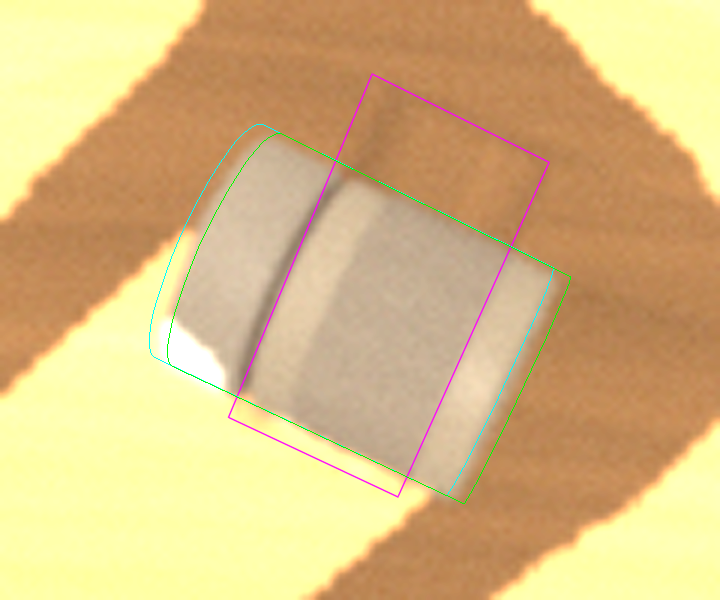

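The jar lies squarely across the dowels, within about 4 mm of centre along its axis and with both ends overhanging. Handing in.

```bash
python3 -c "
from rig import *
s=sense(); print(s['clock'],s['contact_force'])
print(sign_off())"
```

```text
30.9 [-0.87153155  0.30289702  0.1803823 ]
the job is handed in; nothing more can be done
None
```

The job is done and handed in at 30.9 s. The oldest wide jar lies in the work cradle. The new wide jar went in behind the others in the wide lane, then the new slim jar in the slim lane. I set each down almost touching the floor and released it slowly.

**Last checks:**
- **Lanes:** in the last top and scene pictures each lane holds three jars, close together against the front stop.
- **Bystanders:** in the top picture the vase, bowl, cup and ornament show no change from the start, beyond image noise.
- **Robot:** the arm was clear of everything, and the largest force I read at any step was about 6 N.

**Failed or disagreed:**
- **First grasp:** my first grasp closed above the jar without touching it. The fingertips are about 35–45 mm farther back than the stated TCP, so I went lower for every grasp after that.
- **Camera agreement:** the cameras disagreed by up to 5 mm to the sides, so I used the wrist view for the final alignment.
- **Cradle centring:** the top and scene pictures put the jar about 4 mm off centre along its axis. A wrist-view overlay suggested 3 mm or less, though a fit of the cradle outline in that view failed. It rests fully on both dowels with both ends overhanging, so I left it.
- **Jar detection:** the networks found neither newly loaded jar in the last check, so the lane result rests on viewing the pictures.

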